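# Load the slide cassettes into the orbital shaker

### The arm

A 6-joint arm with a two-finger parallel gripper is mounted at the origin on the work surface. World frame = base frame: x ahead of the robot, y to its left, z up, the work surface at z = 0. Lengths are in m, angles in rad, forces in N, time in s.
With the tool pointing down it reaches from about 0.275 to 0.875 m from the base axis. Payload 12.5 kg.
Tool frame: the origin (TCP) lies midway between the tips of the shut fingers; the grasp point (between the pads) lies 19 mm behind it; x points along the fingers, y is the direction in which the jaws open and shut, and the axes are right-handed (so a half turn about x gives the same grasp; the last joint's range is limited). The gripper opens to 85 mm and grips with 20 to 120 N. Pads are 22 mm wide; open, the fingers measure 114 mm over their backs; the gripper's body (76 mm by 85 mm) begins 54 mm behind the grasp point. The pads swing forward as they close: fully open they stand 13 mm farther back than shut.
Start: joints at [1.251, 0.351, 1.652, -0, 1.139, -0.085], TCP at [0.128, 0.535, 0.231] pointing down, gripper open.
Joint ranges: [-2.75, 2.75], [-0.79, 2.1], [0.01, 2.65], [-1.57, 4.71], [0.07, 3.14], [-2.87, 2.87]. Speed limits (rad/s): [2.22, 2.22, 2.79, 3.14, 3.14, 3.14].

### API

Orientations are given as a unit quaternion [w, x, y, z].
In Python, from rig import r, cams gives the robot as it stands.
- The arm moves only by the tool step_arm, never from a script. Its argument "moves" is a list of rows, each a list of 7 numbers: the turn, a rotation vector about the tool's x, y, z in degrees, then the shift along the tool's x, y, z in mm, then the finger opening in mm, from 0 to 85.4. In form: [[ax, ay, az, x, y, z, jaw], ...]. A call has 1 to 20 rows; each row is the pose to reach, as a shift and turn from the pose commanded when the call began, along the tool's axes at that moment; what a row does not reach only later rows make up. A row lasts 1/10 s, in which the tool goes at most 50 mm and 8.59 degrees, less where a joint would pass 70% of its speed; a pose out of reach is approached as far as the arm can. A call with a gripper value outside its range is refused whole. The fingers move at their own pace and stop on an object; "squeeze" is the grip in N (left out, the last holds). Time passes only in rows, so rows that repeat a pose let the fingers close. It gives the time, the measured TCP pose, the force and the opening at its end, in the units of the state.
- r.get_state(): the state, without advancing time (a new reading comes with each control period).
- cams.snapshot(name): name is "scene" or "top"; returns (picture, depth): 384x512x3 uint8, red, green, blue; 384x512 float32, m along the optical axis (not along the pixel's ray), 0 where there is no reading.
- cams.camera_info(name): a dict with "fovy" (degrees; the focal length in pixels is half the picture's height over the tangent of half this angle, whatever the lens; pixels are square), "cx", "cy" (the principal point, pixels), "view" (4x4, takes a point from world to camera coordinates). Camera axes: x right, y up, looking along -z (the intrinsics and any distortion apply to the point x, -y, -z); pixel columns grow to the right and rows downward; lengths in m; the calibration is good to about 2 mm. A picture is of the moment at which its call begins. camera_info takes no time and is no camera call.
- r.finish_job(): hands the job in, once; it reports no verdict.
The state is a dict: "t": time; "joint_positions": joint angles; "qvel": joint speeds; "joint_efforts": joint torques, N m; "eef_pos": TCP position; "tool_rot": TCP orientation; "wrist_force": force on the tool from outside, world axes, zero at the start; "torque": the same for the moment, N m; "gripper_width": opening from 0.0 (shut) to 1.0 (fully open).
Only numpy, scipy, OpenCV 4.12 (cv2) and the standard library are available. Lean on these libraries where they do the work, as an engineer would, in place of code of your own. Each camera call takes 0.05 s, during which the arm holds its last target. There are 200 camera calls.

### The job

Load every slide cassette from the carrying rack into the holder on the shaker: the clamp knob has a left-hand thread, so unscrew it by turning it clockwise until its engraved line points to the double line, and swing the retaining bar right out of the way. Put each cassette in a bay of its own, foot into the slot with its top leaning towards you, then straighten it upright under the caps and let it go; when all are in, swing the bar fully shut and screw the knob back down until its line is at the single line again. Do not let a cassette fall over, and leave the tubes, the bottle and the dish alone.

Things in the scene. Friction and masses are not known exactly. Their poses are not given: they have to be found in the camera images.
- shaker: white orbital shaker, a box 260 x 310 mm fixed on the bench, platform top 92 mm up; bolted on it a white plastic holder with three bays in a row. Axes: x away from the robot, from the bays' open front to their back; y along the row; z up. Origin at bench height under the back wall of the middle bay's foot slot
- bay1 (a point): where the middle of a seated cassette belongs, in the bay next to the bar's pivot: 1 mm before the slot's back wall, 45 mm above the slot floor (floor 100 mm above the bench). Axes as the shaker. Bays are 56 mm wide for a 50 mm cassette, parted by fins 11 mm high inside the slot. A seated cassette stands upright or leans up to 7 degrees back on a rail
- bay2 (a point): the same point of the middle bay, 60 mm along +y from bay1. The back rail's front face is 4 mm behind these points, its top edge level with them; above it all is free behind the cassettes except the posts, so a finger has room there
- bay3 (a point): the same point of the third bay, nearest the knob, 60 mm along +y from bay2
- slot (a point): on the floor of the foot slot, middle bay, midway between its walls; axes as the shaker. The slot runs along y through all bays: back wall upright, 14 mm high; front wall flared, so that the slot is 9.5 mm wide at its floor and 15 mm at its top, 12 mm up
- cap (a point): lower front edge of the cap between bays 1 and 2, 94 mm above the slot floor, 18 mm before the slot's back wall. Such caps, on posts behind the fins, reach 4 mm over both upper corners of each cassette, leaving 42 mm free between. So a cassette cannot be dropped in upright: foot first with the top leaning 15 to 22 degrees towards the robot, then its top is swung back under the caps
- knob (a joint): turn of the clamp knob, rad: 0 = fully screwed down, grows as it is turned CLOCKWISE seen from above (left-hand thread, rises 12 mm a turn, stop at 3.6). Its mark points away from the robot to a single line on the pedestal at 0 (locked), towards the robot to a double line at 3.14 (released). Below about 2.4 its flange holds the bar's hooked lips. Turns with about 0.06 N m
- knob_grip (a point): middle of the knob's black wing grip, 50 long, 12 wide, 26 high, on the turning axis; x along the wing to the end with the engraved white line, z up. The wing reaches 15 mm below and 11 mm above this point, above a flange of 14 mm radius, and rises with the knob. Nothing else stands within 50 mm of the axis at this height
- bar (a joint): swing of the steel retaining bar, rad: 0 = shut across the front of the bays, its forked end under the knob; grows as it swings out level towards the robot (anticlockwise from above), stop at 1.5; stays where it is left (about 1 N at the peg). Bar 10 thick, 12 high, from 40 to 52 mm above the slot floor; shut, it passes about 4 mm before seated cassettes
- bar_peg (a point): middle of the upright black peg on the bar, 12 mm across, free from 19 mm below to 15 mm above this point; on a tab 30 mm out in front of the bar, 114 mm from the pivot, to be pinched or pushed from above. Turns with the bar
- bar_pivot (a point): point on the bar's upright pivot axis, at the height of bar_peg
- rack: loose white carrying rack, 104 (x) x 132 (y) x 38 mm, origin under its middle on the bench; two rows of two upright slots: slot middles at x = +-30, y = +-30.5 mm, slot floor 8 mm above the bench, slot walls up to 38 mm
- cas1_mid (a point): middle of a flat grey slide cassette, 8 thick (x) x 50 wide (y) x 90 high (z), 45 to 70 g, the two faces alike; at first it stands in the carrying rack, clear above the slot walls from 15 mm below this point; its grip zone is the top 35 mm. None when there is no such cassette today
- cas2_mid (a point): middle of a flat grey slide cassette, 8 thick (x) x 50 wide (y) x 90 high (z), 45 to 70 g, the two faces alike; at first it stands in the carrying rack, clear above the slot walls from 15 mm below this point; its grip zone is the top 35 mm. None when there is no such cassette today
- cas3_mid (a point): middle of a flat grey slide cassette, 8 thick (x) x 50 wide (y) x 90 high (z), 45 to 70 g, the two faces alike; at first it stands in the carrying rack, clear above the slot walls from 15 mm below this point; its grip zone is the top 35 mm. None when there is no such cassette today
- cas4_mid (a point): middle of a flat grey slide cassette, 8 thick (x) x 50 wide (y) x 90 high (z), 45 to 70 g, the two faces alike; at first it stands in the carrying rack, clear above the slot walls from 15 mm below this point; its grip zone is the top 35 mm. None when there is no such cassette today
- tube_rack: bystander: square white rack with four glass tubes, 75 x 75 mm, 132 high, origin at the middle of its underside
- wash_bottle: bystander: white plastic bottle, 64 mm across, 150 high, origin under its middle
- petri_dish: bystander: clear dish with lid, 94 mm across, 15 high, origin under its middle
Not all that is in view belongs to the job. What is shaped like the part that bears cas4_mid but blue is not meant. What is shaped like the part that bears cas3_mid but green is not meant.

How it is judged:
By the outcome, as a careful person would: the job done as asked, in the order asked, and still so for the second after the job is handed in, with the robot touching nothing.
Of cas1, cas2, cas3, cas4 only 2 to 3 are there at a start; the rules pass over those that are not, and their reading is None.
At some moment in a run one of rack may be knocked a few centimetres aside while the robot is not near it.
It also fails if it takes over 210 s, if anything falls off the work surface, if the arm or the gripper's body presses on something with over 40 N, if the wrist force passes 120 N, or if a joint passes its speed limit or range.

## Working session

There is one attempt and no reset: what is moved stays moved. The work goes in short steps, Python scripts to look and compute and a tool call to move; the robot and the scene stay as the last step left them, time stands still between calls to the robot, and variables do not carry over. Pictures are saved under pics/ and viewed, about 12 in all and at most 16, crops included, and the job is handed in when it is done.

Besides the shell and the picture viewer there is one more tool, called after "Request:" as name([rows], argument=value, ...), one row to a line, values as JSON. step_arm: Moves the arm, as the interface text tells. Its arguments: {"type":"object","properties":{"moves":{"type":"array"},"squeeze":{"type":"number"}},"required":["moves"]}

```bash
ls; mkdir -p pics; python3 - <<'E'
from rig import r,cams
import cv2,numpy as np
s=r.get_state();print(s['t'],s['eef_pos'],s['tool_rot'],s['gripper_width'])
for n in('scene','top'):
    p,d=cams.snapshot(n);cv2.imwrite(f'pics/{n}0.png',cv2.cvtColor(p,cv2.COLOR_RGB2BGR));np.save(f'{n}0.npy',d);print(n,cams.camera_info(n),(d==0).mean())
a=cv2.imread('pics/scene0.png');b=cv2.imread('pics/top0.png')
cv2.imwrite('pics/top0b.png',cv2.resize(b,(800,600)));cv2.imwrite('pics/scene0b.png',cv2.resize(a,(800,600)))
E
```

```text
pics
0.0 [0.1278187  0.53459161 0.23074627] [ 0.702147    0.0823938   0.70233455 -0.08322879] 1.0007774727835421
scene {'fovy': 56.43347344651671, 'cx': 253.6139322801932, 'cy': 188.1326921581129, 'view': array([[-0.02523609,  0.99951379, -0.01831207,  0.0241372 ],
       [-0.70971917, -0.00501273,  0.70446687,  0.28294104],
       [ 0.70403255,  0.03077442,  0.7095006 , -1.48443818],
       [ 0.        ,  0.        ,  0.        ,  1.        ]])} 0.0042724609375
top {'fovy': 44.634950643408914, 'cx': 247.2929771886201, 'cy': 189.49479967158197, 'view': array([[ 6.20666425e-03, -9.99980735e-01, -8.58037942e-05,
         3.86823556e-03],
       [ 9.84074865e-01,  6.09269662e-03,  1.77650045e-01,
        -5.56654389e-01],
       [-1.77646100e-01, -1.18705154e-03,  9.84093722e-01,
        -1.22050385e+00],
       [ 0.00000000e+00,  0.00000000e+00,  0.00000000e+00,
         1.00000000e+00]])} 0.0037485758463541665
```

View pics/top0b.png

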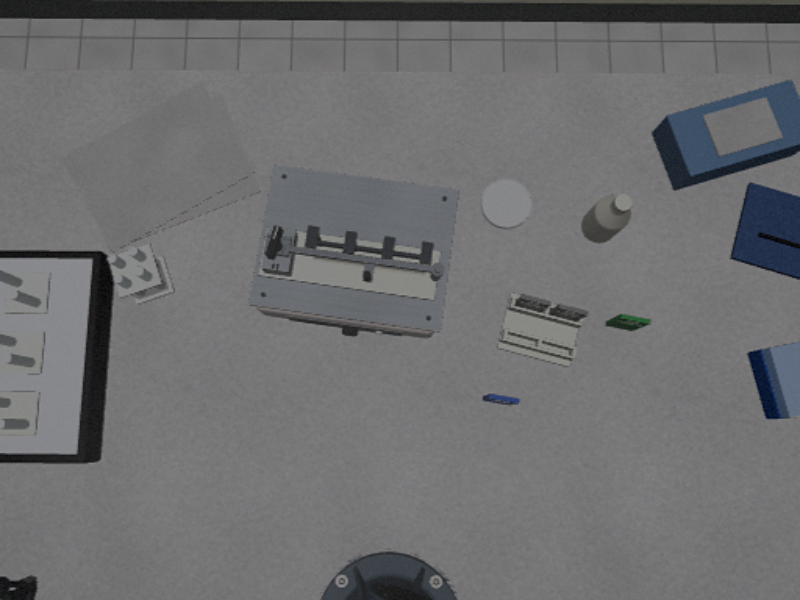

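View pics/scene0b.png

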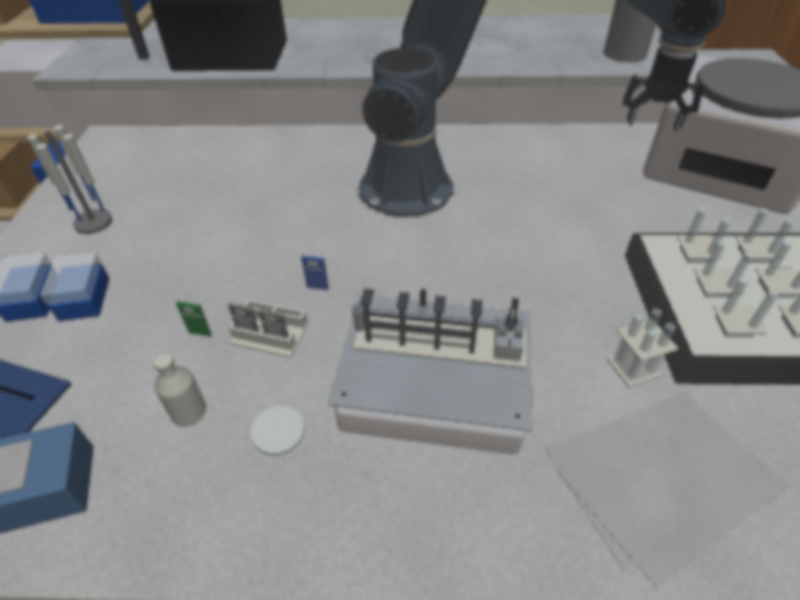

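```bash
cat > h.py <<'E'
import numpy as np,cv2
from scipy.spatial.transform import Rotation as R
from rig import r,cams
def K(n):
    i=cams.camera_info(n);return 192/np.tan(np.radians(i['fovy']/2)),i['cx'],i['cy'],np.array(i['view'])
def onz(n,u,v,z):
    f,cx,cy,V=K(n);d=V[:3,:3].T@np.array([(u-cx)/f,-(v-cy)/f,-1]);c=-V[:3,:3].T@V[:3,3]
    return c+d*(z-c[2])/d[2]
def proj(n,p):
    f,cx,cy,V=K(n);q=V[:3,:3]@np.asarray(p,float)+V[:3,3];return cx+f*q[0]/-q[2],cy+f*q[1]/q[2]
def cloud(n,d):
    f,cx,cy,V=K(n);v,u=np.mgrid[:384,:512];P=np.stack([(u-cx)/f*d,-(v-cy)/f*d,-d],-1)
    return (P-V[:3,3])@V[:3,:3]
def shot(n,name=None,box=None,k=4):
    p,d=cams.snapshot(n)
    if name:
        b=cv2.cvtColor(p,cv2.COLOR_RGB2BGR);cv2.imwrite(f'pics/{name}_raw.png',b)
        if box: x,y,w,h=box;b=b[y:y+h,x:x+w]
        cv2.imwrite(f'pics/{name}.png',cv2.resize(b,None,fx=k,fy=k,interpolation=cv2.INTER_CUBIC))
    return p,d
def tool():
    s=r.get_state();q=s['tool_rot'];return np.array(s['eef_pos']),R.from_quat([q[1],q[2],q[3],q[0]]),s
def rel(p,Rt):
    "move row (deg, mm) from current measured pose"
    p0,R0,s=tool();return np.round(np.degrees((R0.inv()*Rt).as_rotvec()),2),np.round(R0.inv().apply(np.array(p)-p0)*1000,1)
E
python3 - <<'E'
from h import *
a=cv2.imread('pics/top0.png')
g=cv2.convertScaleAbs(a,alpha=1.8)
cv2.imwrite('pics/t_sh.png',cv2.resize(g[100:220,155:305],None,fx=5,fy=5,interpolation=cv2.INTER_CUBIC))
cv2.imwrite('pics/t_rk.png',cv2.resize(g[180:265,300:430],None,fx=6,fy=6,interpolation=cv2.INTER_CUBIC))
C=cloud('top',np.load('top0.npy'));z=C[...,2]
# plate
m=(abs(z-.092)<.006).astype(np.uint8);m[:,:155]=0;m[:,310:]=0;m[:90]=0;m[225:]=0
print(m.sum(),np.median(z[m>0]))
pts=C[m>0][:,:2].astype(np.float32);print(cv2.minAreaRect(pts))
for u,v in[(325,192),(365,200),(415,330-124)]:print(u,v,C[v,u])
# bench depth
print(np.median(z[280:300,200:300]))
E
```

```text
7758 0.09149957224472176
((0.6361405849456787, 0.061945609748363495), (0.32535314559936523, 0.2510310113430023), 82.1616439819336)
325 192 [ 0.56011559 -0.21221543 -0.00183844]
365 200 [ 0.52318907 -0.30082897  0.09089557]
415 206 [0.33094783 0.00581089 1.29998018]
-0.0008287383955979102
```

View pics/t_sh.png

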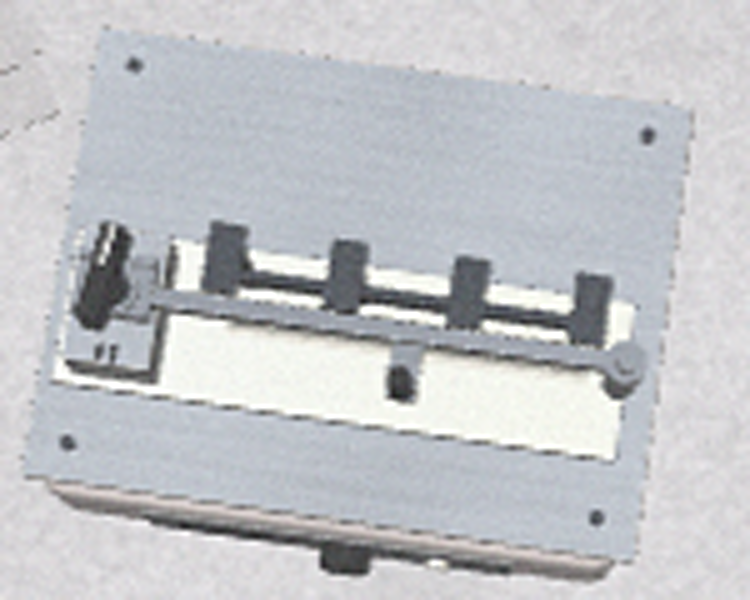

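View pics/t_rk.png

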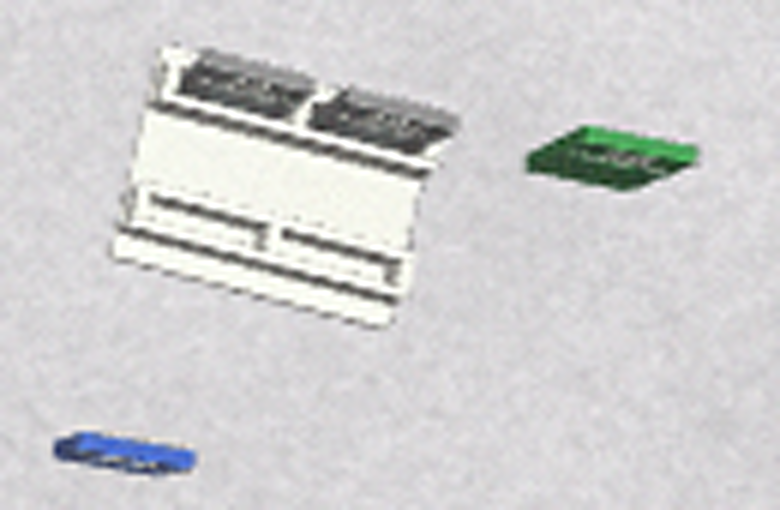

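```bash
python3 - <<'E'
from h import *
C=cloud('top',np.load('top0.npy'));z=C[...,2]
px=lambda X,Y:(155+(X+.5)/5-.5,100+(Y+.5)/5-.5)
cor=[onz('top',*px(*c),.092)[:2] for c in[(103,28),(693,107),(635,560),(25,478)]]
print(np.round(cor,4));e=cor
print([np.linalg.norm(e[i]-e[(i+1)%4]) for i in range(4)])
yd=(e[0]-e[1]+e[3]-e[2]);xd=(e[0]-e[3]+e[1]-e[2])
yaw=np.arctan2(-yd[0],yd[1]);print('yaw',np.degrees(yaw),np.degrees(np.arctan2(xd[1],xd[0])))
ctr=np.mean(e,0);print('ctr',ctr)
ub=slice(155,305);P=C[100:220,ub].reshape(-1,3)
for lo in np.arange(.10,.24,.01):
    s=P[(P[:,2]>lo)&(P[:,2]<=lo+.01)];print(round(lo,2),len(s),end='; ')
c,s=np.cos(yaw),np.sin(yaw);L=(P[:,:2]-ctr)@np.array([[c,-s],[s,c]])
print()
m=P[:,2]>.188
im=np.zeros((120,150),np.uint8);im[m.reshape(120,150)]=255
n,lab,st,cen=cv2.connectedComponentsWithStats(im)
for i in range(1,n):
    k=lab.ravel()==i
    if k.sum()>6:print('hi',k.sum(),L[k].min(0).round(4),L[k].max(0).round(4),np.median(P[k,2]).round(4),P[k,2].max().round(4))
m=(P[:,2]>.125)&(P[:,2]<.188)
im=np.zeros((120,150),np.uint8);im[m.reshape(120,150)]=255
n,lab,st,cen=cv2.connectedComponentsWithStats(im)
for i in range(1,n):
    k=lab.ravel()==i
    if k.sum()>6:print('mid',k.sum(),L[k].min(0).round(4),L[k].max(0).round(4),np.median(P[k,2]).round(4))
# cassettes
Q=C[180:265,300:400];m=(Q[...,2]>.085)&(Q[...,2]<.11)
n,lab,st,cen=cv2.connectedComponentsWithStats(m.astype(np.uint8))
for i in range(1,n):
    q=Q[lab==i]
    if len(q)>8:print('cas',len(q),st[i],q.mean(0).round(4),cv2.minAreaRect(q[:,:2].astype(np.float32)),np.percentile(q[:,2],[5,50,95]).round(4))
E
```

```text
[[ 0.7802  0.2043]
 [ 0.7374 -0.1153]
 [ 0.4911 -0.0824]
 [ 0.5324  0.2368]]
[np.float64(0.32242736558626306), np.float64(0.2484704552843896), np.float64(0.32182852417176744), np.float64(0.24987134086217322)]
yaw -7.4966936842375524 -7.550587914112964
ctr [0.63526491 0.06084915]
0.1 739; 0.11 227; 0.12 34; 0.13 260; 0.14 417; 0.15 404; 0.16 31; 0.17 29; 0.18 72; 0.19 380; 0.2 98; 0.21 0; 0.22 0; 0.23 0; 
hi 87 [-0.2945 -0.0943] [-0.0076  0.1291] 0.1906 1.3
hi 109 [-0.0369  0.052 ] [-0.0025  0.0702] 0.1986 0.203
hi 107 [-0.2945 -0.0943] [-0.0028  0.0101] 0.1983 1.3
hi 107 [-0.2945 -0.0943] [-0.0026 -0.0499] 0.1987 1.3
hi 108 [-0.2945 -0.1278] [-0.0025 -0.0943] 0.1985 1.3
mid 1015 [-0.069  -0.1513] [0.0044 0.1444] 0.1499
mid 62 [-0.0173  0.0169] [-0.0022  0.0587] 0.1432
mid 62 [-0.0172 -0.0474] [-0.0049 -0.0033] 0.1435
mid 58 [-0.0174 -0.1087] [-0.0103 -0.0671] 0.1434
cas 74 [33  8 20  8 74] [ 0.5432 -0.2421  0.0957] ((0.5434322953224182, -0.24277426302433014), (0.048542942851781845, 0.008734061382710934), 73.66236114501953) [0.0889 0.0963 0.0998]
cas 80 [56 14 21  9 80] [ 0.5272 -0.3023  0.0956] ((0.5275989770889282, -0.3028760254383087), (0.048964306712150574, 0.009559929370880127), 75.63479614257812) [0.087  0.0968 0.1008]
cas 9 [97 21  3  4  9] [ 0.5183 -0.3876  0.0895] ((0.5175356268882751, -0.3876160681247711), (0.007598372641950846, 0.005931769963353872), 2.1975178718566895) [0.0869 0.0898 0.092 ]
cas 61 [13 72 20  6 61] [ 0.3809 -0.1865  0.0894] ((0.38082659244537354, -0.18673823773860931), (0.04958946257829666, 0.007894814945757389), 80.73783111572266) [0.0864 0.0893 0.0933]
```

```bash
cat >> h.py <<'E'
YAW=np.radians(-7.5);CTR=np.array([.63526,.06085])
def L2W(x,y,z=None):
    c,s=np.cos(YAW),np.sin(YAW);p=ORG[:2]+np.array([c*x-s*y,s*x+c*y]);return p if z is None else np.r_[p,z]
ORG=CTR.copy()
E
python3 - <<'E'
from h import *
import h
a=cv2.convertScaleAbs(cv2.imread('pics/scene0.png'),alpha=1.2)
cv2.imwrite('pics/s_sh.png',cv2.resize(a[175:255,215:345],None,fx=6,fy=6,interpolation=cv2.INTER_CUBIC))
c,s=np.cos(YAW),np.sin(YAW)
for n in('top','scene'):
    C=cloud(n,np.load(n+'0.npy'));P=C.reshape(-1,3);L=(P[:,:2]-CTR)@np.array([[c,-s],[s,c]])
    ok=(abs(L[:,0])<.12)&(abs(L[:,1])<.16)
    f=lambda nm,m:print(n,nm,m.sum(),L[m].min(0).round(4),L[m].max(0).round(4),L[m].mean(0).round(4),P[m,2].max().round(4)) if m.sum() else print(n,nm,0)
    for y in(.061,.001,-.059,-.119):f('cap',ok&(abs(L[:,1]-y)<.02)&(P[:,2]>.19)&(P[:,2]<.21))
    f('knob',ok&(L[:,1]>.09)&(P[:,2]>.175)); 
    k=ok&(L[:,1]>.09)&(P[:,2]>.17);
    if k.sum()>5:print(cv2.minAreaRect(L[k].astype(np.float32)),np.percentile(P[k,2],[50,90]))
    f('peg',ok&(L[:,0]<-.057)&(abs(L[:,1]+.03)<.03)&(P[:,2]>.145))
    f('pivot',ok&(L[:,1]<-.13)&(P[:,2]>.14))
    f('bar',ok&(abs(L[:,1]+.05)<.08)&(P[:,2]>.145)&(P[:,2]<.157)&(L[:,0]<-.025)&(L[:,0]>-.06))
E
```

```text
top cap 109 [-0.0369  0.052 ] [-0.0025  0.0702] [-0.02    0.0609] 0.203
top cap 106 [-0.0374 -0.0078] [-0.0028  0.0101] [-0.0201  0.001 ] 0.2023
top cap 106 [-0.0382 -0.0677] [-0.0026 -0.0499] [-0.0212 -0.0587] 0.2039
top cap 106 [-0.0383 -0.1278] [-0.0024 -0.1098] [-0.0207 -0.1187] 0.2039
top knob 127 [-0.0577  0.1127] [-0.0076  0.1302] [-0.0336  0.1201] 0.1971
((-0.03272183984518051, 0.12095838785171509), (0.013001987710595131, 0.04976235330104828), 82.0796127319336) [0.18900885 0.19347253]
top peg 32 [-0.0689 -0.0385] [-0.0573 -0.0239] [-0.0644 -0.0314] 0.1827
top pivot 65 [-0.0444 -0.1513] [-0.0226 -0.1306] [-0.0347 -0.1407] 0.1608
top bar 312 [-0.0573 -0.129 ] [-0.0264  0.0299] [-0.0347 -0.048 ] 0.1568
scene cap 85 [-0.0369  0.0517] [-0.0006  0.0696] [-0.0165  0.0606] 0.201
scene cap 81 [-0.0385 -0.008 ] [0.0013 0.0096] [-0.016   0.0007] 0.2012
scene cap 82 [-0.037  -0.0683] [-0.0008 -0.0502] [-0.0164 -0.0593] 0.2018
scene cap 81 [-0.0374 -0.1283] [-0.0015 -0.1098] [-0.0169 -0.1187] 0.2014
scene knob 87 [-0.0542  0.1117] [-0.0052  0.1275] [-0.025   0.1196] 0.1936
((-0.03007422760128975, 0.12033062428236008), (0.011688224971294403, 0.04966901242733002), 82.38798522949219) [0.19063682 0.19264044]
scene peg 38 [-0.0666 -0.0391] [-0.0573 -0.0233] [-0.0599 -0.0309] 0.1841
scene pivot 58 [-0.0441 -0.1512] [-0.0191 -0.1327] [-0.0281 -0.1409] 0.1616
scene bar 236 [-0.0595 -0.1209] [-0.0251  0.0289] [-0.0328 -0.0443] 0.1569
```

View pics/s_sh.png

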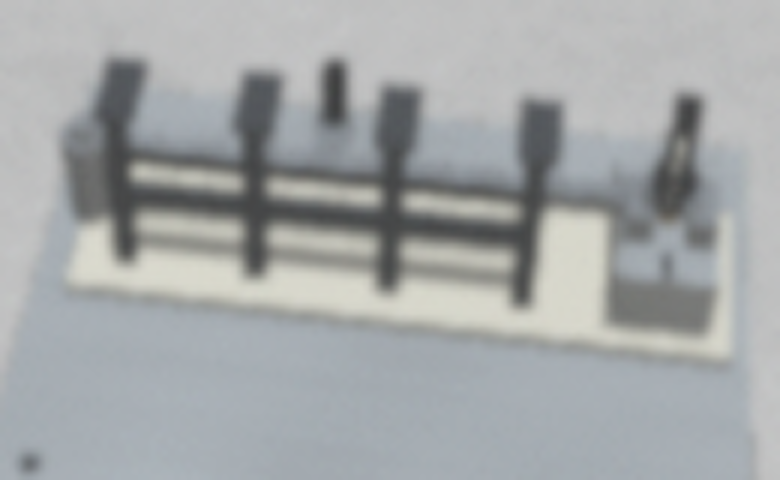

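```bash
cat >> h.py <<'E'
ORG=CTR+np.array([[np.cos(YAW),-np.sin(YAW)],[np.sin(YAW),np.cos(YAW)]])@np.array([-.0195,-.0289])
KN=L2W(-.0315+.0195,.1205+.0289);PEG=L2W(-.044,-.002);PIV=L2W(-.014,-.112)
def down(yawdeg,lean=0,ay=0):
    "tool pointing down, jaw y axis at world yaw; lean deg: rotate about world axis at yaw ay"
    j=np.radians(yawdeg);x=np.array([0,0,-1.]);y=np.array([np.cos(j),np.sin(j),0])
    Rt=R.from_matrix(np.stack([x,y,np.cross(x,y)],1))
    a=np.radians(ay);return R.from_rotvec(np.radians(lean)*np.array([np.cos(a),np.sin(a),0]))*Rt
def jawyaw():
    y=tool()[1].as_matrix()[:,1];return np.degrees(np.arctan2(y[1],y[0]))
E
python3 - <<'E'
from h import *
print('ORG',ORG,'KN',KN,'PEG',PEG,'PIV',PIV)
p,Rm,s=tool();print(jawyaw(),Rm.as_matrix().round(3))
for j in(-105.5,74.5):print(j,rel(np.r_[KN,.3],down(j)),rel(np.r_[KN,.16],down(j)))
E
```

```text
ORG [0.61215462 0.0347425 ] KN [0.61975789 0.18443068] PEG [0.56826999 0.03850277] PIV [ 0.58365546 -0.07447195]
76.54648742028512 [[-0.     0.233  0.973]
 [-0.001  0.973 -0.233]
 [-1.    -0.001 -0.   ]]
-105.5 (array([-1.7795e+02, -9.0000e-02, -0.0000e+00]), array([ -69. , -226.2,  559.9])) (array([-1.7795e+02, -9.0000e-02, -0.0000e+00]), array([  71. , -226.1,  559.9]))
74.5 (array([ 2.05, -0.  ,  0.06]), array([ -69. , -226.2,  559.9])) (array([ 2.05, -0.  ,  0.06]), array([  71. , -226.1,  559.9]))
```

Request:
step_arm([
  [0, 0, 0, -35, 0, 0, 45],
  [0, 0, 0, -69, 0, 0, 45],
  [0, 0, 0, -69, -20, 45, 45],
  [1, 0, 0, -69, -38, 90, 45],
  [1, 0, 0, -69, -56, 135, 45],
  [1, 0, 0, -69, -74, 180, 45],
  [2, 0, 0, -69, -92, 225, 45],
  [2, 0, 0, -69, -110, 270, 45],
  [2, 0, 0, -69, -128, 315, 45],
  [2, 0, 0, -69, -146, 360, 45],
  [2, 0, 0, -69, -164, 405, 45],
  [2, 0, 0, -69, -182, 450, 45],
  [2, 0, 0, -69, -200, 495, 45],
  [2, 0, 0, -69, -218, 535, 45],
  [2, 0, 0, -69, -226, 560, 45],
  [2, 0, 0, -69, -226, 560, 45],
  [2, 0, 0, -69, -226, 560, 45],
])

```text
t: 1.8
eef_pos: [0.6198, 0.1846, 0.2996]
tool_rot: [0.7, 0.095, 0.701, -0.095]
wrist_force: [-0.2, -0.5, 0.2]
gripper_width: 0.529
```

```bash
python3 - <<'E'
from h import *
p,Rm,s=tool();print(s['t'],p,jawyaw(),np.round(s['joint_positions'],3))
E
```

```text
1.8 [0.61984265 0.18460679 0.29955794] 74.50507876145483 [ 0.217  0.479  1.292  0.     1.372 -1.083]
```

Request:
step_arm([
  [0, 0, 0, 45, 0, 0, 40],
  [0, 0, 0, 90, 0, 0, 40],
  [0, 0, 0, 115, 0, 0, 40],
  [0, 0, 0, 125, 0, 0, 40],
  [0, 0, 0, 128, 0, 0, 40],
  [0, 0, 0, 128, 0, 0, 40],
  [0, 0, 0, 128, 0, 0, 5],
  [0, 0, 0, 128, 0, 0, 5],
  [0, 0, 0, 128, 0, 0, 5],
  [0, 0, 0, 128, 0, 0, 5],
  [0, 0, 0, 128, 0, 0, 5],
], squeeze=40)

```text
t: 2.9
eef_pos: [0.6204, 0.1846, 0.1738]
tool_rot: [0.701, 0.095, 0.7, -0.095]
wrist_force: [-2.4, -2.7, 6.3]
gripper_width: 0.125
```

Request:
step_arm([
  [0, 0, 0, -3, 0, 0, 5],
  [0, 0, 0, -3, 0, 0, 5],
  [0, 0, 0, -3, 0, 0, 5],
])

```text
t: 3.2
eef_pos: [0.6202, 0.1845, 0.1743]
tool_rot: [0.701, 0.095, 0.701, -0.095]
wrist_force: [6.0, -0.9, -12.1]
gripper_width: 0.129
```

```bash
python3 - <<'E'
from h import *
p,Rm,s=tool();print(s['t'],p,jawyaw(),s['wrist_force'],s['torque'],s['gripper_width'])
shot('top','kn1',(155,100,150,120),5)
E
```

```text
3.2 [0.62016952 0.18449459 0.17431044] 74.53321263585771 [  6.04351174  -0.89427149 -12.08244894] [-0.11391237 -1.09344495  0.01974311] 0.12949886371165104
```

Request:
step_arm([
  [0, 0, 0, 2, 0, 0, 5],
  [6, 0, 0, 1.8, 0, 0, 5],
  [12, 0, 0, 1.6, 0, 0, 5],
  [18, 0, 0, 1.4, 0, 0, 5],
  [24, 0, 0, 1.2, 0, 0, 5],
  [30, 0, 0, 1, 0, 0, 5],
  [36, 0, 0, 0.8, 0, 0, 5],
  [42, 0, 0, 0.6, 0, 0, 5],
  [48, 0, 0, 0.4, 0, 0, 5],
  [54, 0, 0, 0.2, 0, 0, 5],
  [60, 0, 0, 0, 0, 0, 5],
  [60, 0, 0, 0, 0, 0, 5],
])

```text
t: 4.45
eef_pos: [0.619, 0.1831, 0.1758]
tool_rot: [0.558, 0.432, 0.559, -0.435]
wrist_force: [-7.2, -11.8, 5.5]
gripper_width: 0.129
```

```bash
python3 - <<'E'
from h import *
p,Rm,s=tool();print(s['t'],p,jawyaw(),s['wrist_force'],s['torque'],s['gripper_width'])
E
```

```text
4.45 [0.61895261 0.1830922  0.17584586] 14.335384203947278 [ -7.15206137 -11.75459276   5.52196414] [-2.02937905  1.29219337 -0.02221339] 0.12915516529241505
```

Request:
step_arm([
  [0, 0, 0, 0, -1, 1, 5],
  [7, 0, 0, -0.2, -1.6, 1.1, 5],
  [14, 0, 0, -0.5, -1.9, 1, 5],
  [21, 0, 0, -0.7, -2.2, 0.9, 5],
  [28, 0, 0, -0.9, -2.5, 0.8, 5],
  [35, 0, 0, -1.2, -2.8, 0.7, 5],
  [42, 0, 0, -1.4, -3, 0.6, 5],
  [49, 0, 0, -1.6, -3.2, 0.5, 5],
  [56, 0, 0, -1.9, -3.4, 0.4, 5],
  [63, 0, 0, -2.1, -3.6, 0.2, 5],
  [70, 0, 0, -2.3, -3.7, 0, 5],
  [77, 0, 0, -2.6, -3.8, -0.3, 5],
  [84, 0, 0, -2.8, -3.9, -0.6, 5],
  [91, 0, 0, -3, -3.9, -0.9, 5],
  [98, 0, 0, -3.3, -3.9, -1.2, 5],
  [105, 0, 0, -3.5, -3.9, -1.5, 5],
  [112, 0, 0, -3.7, -3.9, -1.8, 5],
  [112, 0, 0, -3.7, -3.9, -1.8, 5],
  [112, 0, 0, -3.7, -3.9, -1.8, 5],
])

```text
t: 6.35
eef_pos: [0.6157, 0.1853, 0.1795]
tool_rot: [0.045, -0.706, 0.045, 0.706]
wrist_force: [-3.4, -5.6, 5.2]
gripper_width: 0.126
```

```bash
python3 - <<'E'
from h import *
p,Rm,s=tool();print(s['t'],p,jawyaw(),s['wrist_force'],s['torque'],s['gripper_width'],s['joint_positions'])
E
```

```text
6.35 [0.61567318 0.18527905 0.1795486 ] -97.25547425358299 [-3.35590794 -5.58765304  5.18653663] [-0.89233527  0.65147524 -0.04954432] 0.1264402920746273 [ 2.20119245e-01  5.70544864e-01  1.44307019e+00 -5.06490680e-04
  1.12815514e+00  1.91776447e+00]
```

```bash
python3 - <<'E'
from h import *
p,Rm,s=tool()
f=lambda p,z:print(rel(np.r_[p,z],Rm)[1])
peg0=L2W(-.0435,-.0025)
f(p[:2],.27);f(peg0,.27);f(peg0,.158);print()
v=peg0-PIV
for t in np.arange(0,1.51,.1):
    c,q=np.cos(t),np.sin(t);w=PIV+np.array([[c,-q],[q,c]])@v;f(w,.158)
f(w,.27)
E
```

```text
[-90.5   0.    0. ]
[-90.4 152.1  28. ]
[ 21.6 152.1  28. ]

[ 21.6 152.1  28. ]
[ 21.6 155.5  38.8]
[ 21.6 160.   49.2]
[ 21.6 165.6  59.1]
[ 21.6 172.   68.4]
[ 21.6 179.4  77. ]
[ 21.6 187.6  84.8]
[ 21.6 196.6  91.8]
[ 21.7 206.2  97.8]
[ 21.7 216.3 102.9]
[ 21.7 226.9 106.9]
[ 21.7 237.9 109.8]
[ 21.7 249.  111.7]
[ 21.7 260.4 112.4]
[ 21.7 271.7 111.9]
[ 21.7 282.9 110.4]
[-90.3 283.  110.4]
```

Request:
step_arm([
  [0, 0, 0, 0, 0, 0, 40],
  [0, 0, 0, 0, 0, 0, 40],
  [0, 0, 0, 0, 0, 0, 40],
  [0, 0, 0, -45, 0, 0, 40],
  [0, 0, 0, -90, 0, 0, 40],
  [0, 0, 0, -90, 45, 8, 40],
  [0, 0, 0, -90, 90, 16, 40],
  [0, 0, 0, -90, 130, 24, 40],
  [0, 0, 0, -90, 152, 28, 35],
  [0, 0, 0, -50, 152, 28, 35],
  [0, 0, 0, -10, 152, 28, 35],
  [0, 0, 0, 10, 152, 28, 35],
  [0, 0, 0, 21, 152, 28, 35],
  [0, 0, 0, 21, 152, 28, 35],
])

```text
t: 7.75
eef_pos: [0.5679, 0.0386, 0.1571]
tool_rot: [0.046, -0.705, 0.046, 0.706]
wrist_force: [-0.2, 0.8, 0.2]
gripper_width: 0.411
```

```bash
python3 - <<'E'
from h import *
p,Rm,s=tool();print(s['t'],p,jawyaw(),s['wrist_force'],s['gripper_width'])
shot('top','peg1')
a=cv2.imread('pics/peg1_raw.png')[100:220,155:305];shot('scene','peg1s')
b=cv2.imread('pics/peg1s_raw.png')[165:265,215:345]
a=cv2.resize(cv2.convertScaleAbs(a,alpha=1.8),(500,400),interpolation=2);b=cv2.resize(b,(300,231))
o=np.zeros((400,800,3),np.uint8);o[:,:500]=a;o[:231,500:]=b;cv2.imwrite('pics/peg1.png',o)
E
```

```text
7.75 [0.56794202 0.03861692 0.15709437] -97.42417875324463 [-0.24196161  0.82705439  0.20279506] 0.4110437128935757
```

View pics/peg1.png

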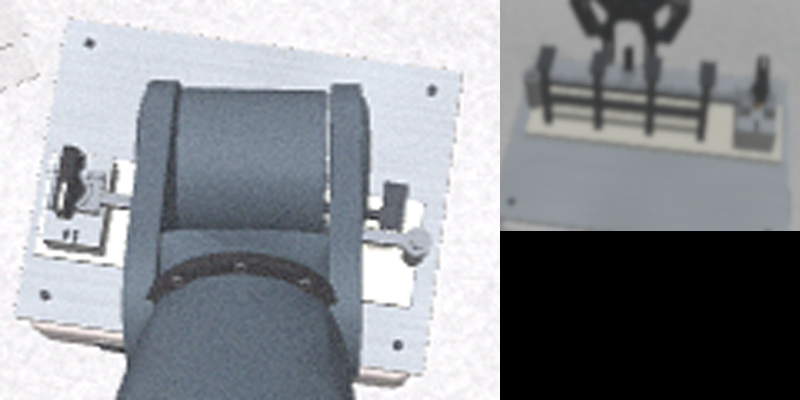

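Request:
step_arm([
  [0, 0, 0, 0, 0, 0, 4],
  [0, 0, 0, 0, 0, 0, 4],
  [0, 0, 0, 0, 0, 0, 4],
  [0, 0, 0, 0, 0, 0, 4],
  [0, 0, 0, 0, 3.4, 10.8, 4],
  [0, 0, 0, 0, 7.9, 21.2, 4],
  [0, 0, 0, 0, 13.5, 31, 4],
  [0, 0, 0, 0, 20, 40.4, 4],
  [0, 0, 0, 0, 27, 49, 4],
  [0, 0, 0, 0, 35.5, 56.8, 4],
  [0, 0, 0, 0, 44.5, 63.8, 4],
  [0, 0, 0, 0, 54, 70, 4],
  [0, 0, 0, 0, 64, 75, 4],
  [0, 0, 0, 0, 75, 79, 4],
  [0, 0, 0, 0, 86, 82, 4],
  [0, 0, 0, 0, 97, 83.7, 4],
  [0, 0, 0, 0, 108, 84.4, 4],
  [0, 0, 0, 0, 119.5, 84, 4],
  [0, 0, 0, 0, 131, 82.4, 4],
  [0, 0, 0, 0, 131, 82.4, 4],
], squeeze=30)

```text
t: 9.85
eef_pos: [0.4699, -0.0817, 0.1586]
tool_rot: [-0.047, 0.706, -0.046, -0.705]
wrist_force: [-0.8, 0.7, 8.6]
gripper_width: 0.126
```

```bash
python3 - <<'E'
from h import *
T=down(-15)
print(rel([.5435,-.2425,.27],T))
E
```

```text
(array([-8.252e+01, -6.000e-02, -1.000e-02]), array([-111.4,  149.7,  -94.1]))
```

Request:
step_arm([
  [0, 0, 0, 0, 0, 0, 40],
  [0, 0, 0, 0, 0, 0, 40],
  [0, 0, 0, -1, 0, 0, 40],
  [-8, 0, 0, -40, 0, 0, 40],
  [-16, 0, 0, -80, 0, 0, 40],
  [-24, 0, 0, -111, 0, 0, 40],
  [-32, 0, 0, -111, 0, 0, 40],
  [-40, 0, 0, -111, 0, 0, 40],
  [-48, 0, 0, -111, 0, 0, 40],
  [-56, 0, 0, -111, 0, 0, 40],
  [-64, 0, 0, -111, 0, 0, 40],
  [-72, 0, 0, -111, 0, 0, 40],
  [-80, 0, 0, -111, 0, 0, 40],
  [-82.5, 0, 0, -111, 0, 0, 40],
])

```text
t: 11.25
eef_pos: [0.4694, -0.0807, 0.2688]
tool_rot: [-0.432, -0.56, -0.432, 0.56]
wrist_force: [0.1, 0.6, 0.1]
gripper_width: 0.468
```

```bash
cat >> h.py <<'E'
def cass():
    out=[]
    p,d=cams.snapshot('top');C=cloud('top',d);Q=C[170:275,290:400];m=(Q[...,2]>.085)&(Q[...,2]<.11)
    n,lab,st,cen=cv2.connectedComponentsWithStats(m.astype(np.uint8))
    for i in range(1,n):
        q=Q[lab==i]
        if len(q)>30:print(len(q),st[i],cv2.minAreaRect(q[:,:2].astype(np.float32)),p[170:275,290:400][lab==i].mean(0).round())
    return p
E
python3 - <<'E'
from h import *
p=cass();print(rel([.5435,-.2425,.27],down(-15)))
cv2.imwrite('pics/a2.png',cv2.resize(cv2.convertScaleAbs(cv2.cvtColor(p,cv2.COLOR_RGB2BGR)[90:270,150:440],alpha=1.8),None,fx=2.7,fy=2.7,interpolation=2))
E
```

```text
38 [53 21 10  6 38] ((0.54034024477005, -0.25459063053131104), (0.025143973529338837, 0.008099649101495743), 75.91942596435547) [88. 88. 88.]
76 [66 24 21  9 76] ((0.5280240178108215, -0.3026092052459717), (0.049244947731494904, 0.009454225189983845), 76.61044311523438) [84. 84. 84.]
(array([0.35, 0.01, 0.03]), array([ -1.2, 112.6, 137.8]))
```

View pics/a2.png

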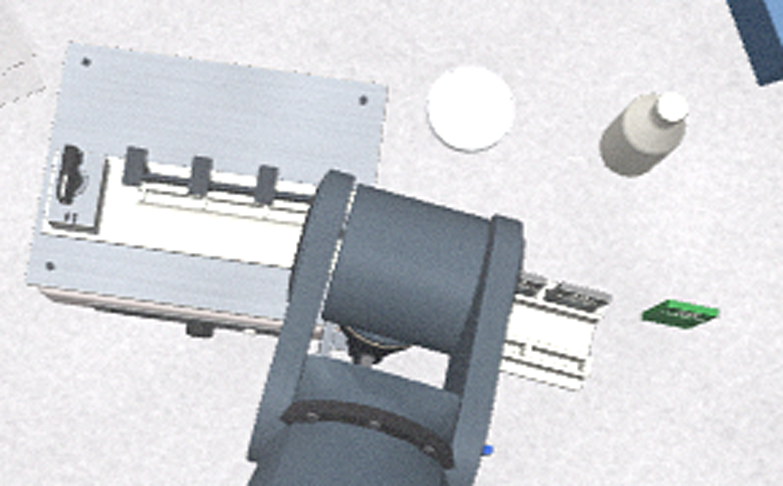

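Request:
step_arm([
  [0.3, 0, 0, 0, 35, 30, 40],
  [0.3, 0, 0, 0, 65, 70, 40],
  [0.3, 0, 0, 0, 95, 110, 40],
  [0.3, 0, 0, 0, 112, 138, 40],
  [0.3, 0, 0, 0, 113, 138, 40],
  [0.3, 0, 0, 45, 113, 138, 40],
  [0.3, 0, 0, 90, 113, 138, 40],
  [0.3, 0, 0, 135, 113, 138, 40],
  [0.3, 0, 0, 170, 113, 138, 40],
  [0.3, 0, 0, 195, 113, 138, 40],
  [0.3, 0, 0, 206, 113, 138, 40],
  [0.3, 0, 0, 206, 113, 138, 40],
  [0.3, 0, 0, 206, 113, 138, 4],
  [0.3, 0, 0, 206, 113, 138, 4],
  [0.3, 0, 0, 206, 113, 138, 4],
  [0.3, 0, 0, 206, 113, 138, 4],
  [0.3, 0, 0, 206, 113, 138, 4],
  [0.3, 0, 0, 206, 113, 138, 4],
], squeeze=40)

```text
t: 13.1
eef_pos: [0.544, -0.2436, 0.0645]
tool_rot: [0.43, 0.562, 0.428, -0.562]
wrist_force: [-1.4, -0.1, 7.5]
gripper_width: 0.089
```

```bash
cat >> h.py <<'E'
def bay(k,lean,d=0,fx=-.005,fz=.1012,h=.0565,dy=0):
    "TCP pose: foot mid at shaker (fx,.06*(k-2)) height fz, lean deg (neg = to robot), backed off d along axis"
    Rt=down(-7.5,lean,82.5);f=L2W(fx,.06*(k-2)+dy,fz);return f-Rt.as_matrix()[:,0]*(h+d),Rt
E
python3 - <<'E'
from h import *
up=tool()[0]+[0,0,.206]
import h
s0=tool
T=tool();h.tool=lambda:(up,T[1],T[2])
for a in[(2,-18,.12),(2,-18,.03),(2,-18,0)]:print(a,rel(*bay(*a)))
E
```

```text
(2, -18, 0.12) (array([-7.69,  1.26, 17.83]), array([   1.2,  -66.5, -278.4]))
(2, -18, 0.03) (array([-7.69,  1.26, 17.83]), array([  86.8,  -39.1, -282.2]))
(2, -18, 0) (array([-7.69,  1.26, 17.83]), array([ 115.4,  -30. , -283.5]))
```

Request:
step_arm([
  [0, 0, 0, -10, 0, 0, 4],
  [0, 0, 0, -30, 0, 0, 4],
  [0, 0, 0, -60, 0, 0, 4],
  [0, 0, 0, -100, 0, 0, 4],
  [0, 0, 0, -140, 0, 0, 4],
  [0, 0, 0, -180, 0, 0, 4],
  [0, 0, 0, -206, 0, 0, 4],
  [0, 0, 0, -206, 0, 0, 4],
])

```text
t: 13.9
eef_pos: [0.5443, -0.2438, 0.274]
tool_rot: [0.432, 0.563, 0.427, -0.561]
wrist_force: [0.0, 0.0, -0.9]
gripper_width: 0.088
```

```bash
python3 - <<'E'
from h import *
p,Rm,s=tool();print(s['t'],p,jawyaw(),s['wrist_force'],s['gripper_width'],s['qvel'])
for a in[(2,-18,.12),(2,-18,.03)]:print(a,rel(*bay(*a)))
shot('top','g1');shot('scene','g1s')
a=cv2.imread('pics/g1_raw.png')[150:270,250:430];b=cv2.imread('pics/g1s_raw.png')[120:240,110:250]
o=np.hstack([cv2.resize(cv2.convertScaleAbs(a,alpha=1.8),(400,267),interpolation=2),cv2.resize(b,(311,267),interpolation=2)]);cv2.imwrite('pics/g1.png',o)
E
```

```text
13.9 [ 0.54426041 -0.24377836  0.27397205] -15.251920298534046 [ 0.04175367  0.03219767 -0.86471619] 0.08840138900950328 [ 0.00028007  0.05078763  0.07360227  0.0002393  -0.05925619  0.00166966]
(2, -18, 0.12) (array([-7.67,  1.34, 17.57]), array([   3.9,  -66.8, -278.5]))
(2, -18, 0.03) (array([-7.67,  1.34, 17.57]), array([  89.7,  -39.9, -282.4]))
```

View pics/g1.png

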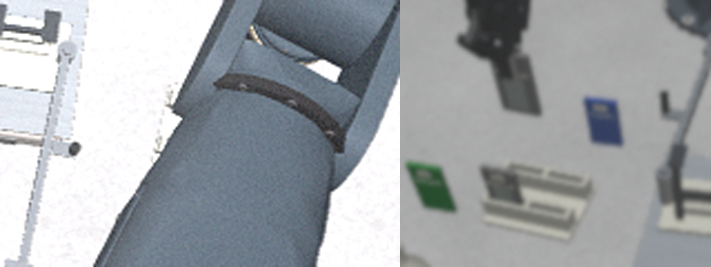

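Request:
step_arm([
  [0, 0, 0, 0, 0, 0, 4],
  [-1, 0, 2, 0, -8, -35, 4],
  [-2, 0.3, 4, 0, -18, -75, 4],
  [-3, 0.5, 7, 0, -28, -115, 4],
  [-4, 0.7, 10, 1, -38, -155, 4],
  [-5, 0.9, 12, 2, -47, -195, 4],
  [-6, 1.1, 14, 3, -56, -235, 4],
  [-7, 1.3, 17, 3, -63, -265, 4],
  [-7.7, 1.3, 17.6, 3, -67, -278, 4],
  [-7.7, 1.3, 17.6, 3, -67, -278, 4],
  [-7.7, 1.3, 17.6, 3, -67, -278, 4],
  [-7.7, 1.3, 17.6, 3, -67, -278, 4],
])

```text
t: 15.2
eef_pos: [0.5519, 0.0414, 0.2658]
tool_rot: [0.541, 0.597, 0.379, -0.454]
wrist_force: [0.8, 0.5, -1.2]
gripper_width: 0.09
```

```bash
python3 - <<'E'
from h import *
p,Rm,s=tool();print(s['t'],p,jawyaw(),s['wrist_force'],s['gripper_width'])
for a in[(2,-18,.12),(2,-18,.03),(2,-18,0)]:print(a,rel(*bay(*a)))
shot('top','b1');shot('scene','b1s')
p2,d=cams.snapshot('scene');C=cloud('scene',d);M=Rm.as_matrix()
q=(C.reshape(-1,3)-p)@M
k=(abs(q[:,1])<.012)&(abs(q[:,2])<.035)&(q[:,0]>.004)&(q[:,0]<.08)
print(k.sum(),q[k].min(0),q[k].max(0),np.percentile(q[k],[3,50,97],axis=0).round(4))
b=cv2.imread('pics/b1s_raw.png')[150:260,215:345];cv2.imwrite('pics/b1.png',cv2.resize(b,None,fx=5,fy=5,interpolation=2))
E
```

```text
15.2 [0.55185932 0.04144529 0.26576363] -7.587825418045459 [ 0.8315999   0.52936741 -1.2410965 ] 0.09001005637483658
(2, -18, 0.12) (array([-0.08, -0.06,  0.42]), array([-2.8,  2.1, -1.2]))
(2, -18, 0.03) (array([-0.08, -0.06,  0.42]), array([87.2,  2.7, -1.1]))
(2, -18, 0) (array([-0.08, -0.06,  0.42]), array([117.2,   2.9,  -1.1]))
362 [ 0.00407123 -0.00074578 -0.02495485] [0.05800472 0.00911641 0.02493306] [[ 0.0058  0.0027 -0.0237]
 [ 0.0296  0.0056 -0.0003]
 [ 0.0548  0.0084  0.0236]]
```

View pics/b1.png

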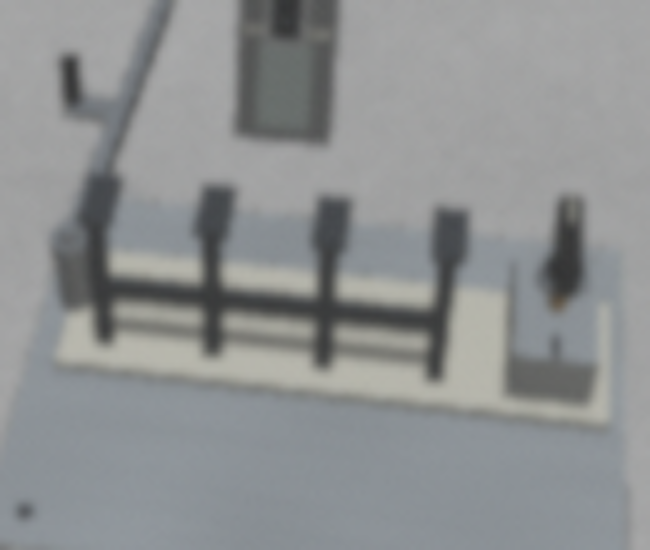

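Request:
step_arm([
  [0, 0, 0.4, 10, 3, -1, 4],
  [0, 0, 0.4, 35, 3, -1, 4],
  [0, 0, 0.4, 60, 3, -1, 4],
  [0, 0, 0.4, 80, 3, -1, 4],
  [0, 0, 0.4, 92, 3, -1, 4],
  [0, 0, 0.4, 98, 3, -1, 4],
  [0, 0, 0.4, 100, 3, -1, 4],
  [0, 0, 0.4, 100, 3, -1, 4],
  [0, 0, 0.4, 100, 3, -1, 4],
])

```text
t: 16.25
eef_pos: [0.5849, 0.0395, 0.1724]
tool_rot: [0.544, 0.599, 0.377, -0.451]
wrist_force: [0.5, 0.3, 0.5]
gripper_width: 0.084
```

```bash
python3 - <<'E'
from h import *
p,Rm,s=tool();print(s['t'],p,jawyaw(),s['wrist_force'],s['gripper_width'])
for a in[(2,-18,.01),(2,-18,0)]:print(a,rel(*bay(*a,h=.057)))
p2,d=cams.snapshot('top');C=cloud('top',d)
c,q=np.cos(YAW),np.sin(YAW);P=C.reshape(-1,3);L=(P[:,:2]-ORG)@np.array([[c,-q],[q,c]])
# slot floor profile in bay1/3: height vs x
for y0 in(-.06,.06):
  k=(abs(L[:,1]-y0)<.02)&(L[:,0]>-.03)&(L[:,0]<.012)
  if k.sum()<50:continue
  b=np.round(L[k,0]/.003).astype(int)
  print(y0,[(i*3,round(float(np.median(P[k,2][b==i])),4)) for i in np.unique(b)])
E
```

```text
16.25 [0.58491587 0.03951154 0.17241374] -7.505572108395575 [0.4508265  0.31667654 0.52727837] 0.08435588328946421
(2, -18, 0.01) (array([-0.01, -0.11, -0.11]), array([ 7.7, -0.5,  1.2]))
(2, -18, 0) (array([-0.01, -0.11, -0.11]), array([17.7, -0.5,  1.2]))
-0.06 [(np.int64(-30), 0.1012), (np.int64(-27), 0.0992), (np.int64(-24), 0.0991), (np.int64(-21), 0.0998), (np.int64(-18), 0.1053), (np.int64(-15), 0.1082), (np.int64(-12), 0.1031), (np.int64(-9), 0.0988), (np.int64(-6), 0.0986), (np.int64(-3), 0.0996), (np.int64(0), 0.1095), (np.int64(3), 0.1354), (np.int64(6), 0.1443), (np.int64(9), 0.1412)]
0.06 [(np.int64(3), 0.1379), (np.int64(6), 0.1416), (np.int64(9), 0.142), (np.int64(12), 0.0973)]
```

Request:
step_arm([
  [0, 0, 0, 4, 0, 1, 4],
  [0, 0, 0, 8, 0, 1, 4],
  [0, 0, 0, 11, 0, 1, 4],
  [0, 0, 0, 14, 0, 1, 4],
  [0, 0, 0, 15, 0, 1, 4],
  [0, 0, 0, 16, 0, 1, 4],
  [0, 0, 0, 16, 0, 1, 4],
])

```text
t: 17.0
eef_pos: [0.5894, 0.0379, 0.1563]
tool_rot: [0.543, 0.599, 0.378, -0.451]
wrist_force: [0.1, -0.4, -0.5]
gripper_width: 0.089
```

```bash
python3 - <<'E'
from h import *
p,Rm,s=tool();print(s['t'],p,s['wrist_force'],s['gripper_width'])
for a in[(2,-18,0),(2,-12,0),(2,-6,0),(2,0,0),(2,4,0)]:print(a,rel(*bay(*a,h=.057,fz=.1005)))
E
```

```text
17.0 [0.58944994 0.03789692 0.15629565] [ 0.14577326 -0.40855682 -0.50251417] 0.08881157425723019
(2, -18, 0) (array([-0.01, -0.11, -0.03]), array([ 1.6, -0.2,  0.2]))
(2, -12, 0) (array([-0.  , -0.11, -6.03]), array([1.9, 5.8, 0.2]))
(2, -6, 0) (array([  0.  ,  -0.11, -12.03]), array([ 2.9, 11.7,  0.2]))
(2, 0, 0) (array([ 1.000e-02, -1.100e-01, -1.803e+01]), array([ 4.4, 17.4,  0.2]))
(2, 4, 0) (array([ 1.000e-02, -1.100e-01, -2.203e+01]), array([ 5.8, 21.2,  0.2]))
```

Request:
step_arm([
  [0, 0, 0, 1, 0, 0, 4],
  [0, 0, 0, 2, 0, 0, 4],
  [0, 0, 0, 2.5, 0, 0, 4],
  [0, 0, 0, 2.5, 0, 0, 4],
])

```text
t: 17.4
eef_pos: [0.5903, 0.0379, 0.1548]
tool_rot: [0.544, 0.599, 0.377, -0.451]
wrist_force: [-5.2, 0.2, 8.8]
gripper_width: 0.09
```

Request:
step_arm([
  [0, 0, -3, -0.5, 3, 0, 4],
  [0, 0, -6, -0.3, 6, 0, 4],
  [0, 0, -9, 0, 9, 0, 4],
  [0, 0, -12, 0.5, 11.8, 0, 4],
  [0, 0, -15, 1.2, 14.7, 0, 4],
  [0, 0, -18, 2.2, 17.5, 0, 4],
  [0, 0, -18, 2.2, 17.5, 0, 4],
  [0, 0, -18, 2.2, 17.5, 0, 4],
])

```text
t: 18.2
eef_pos: [0.6073, 0.0355, 0.1569]
tool_rot: [0.466, 0.532, 0.466, -0.531]
wrist_force: [-0.1, 0.4, -0.5]
gripper_width: 0.085
```

```bash
python3 - <<'E'
from h import *
p,Rm,s=tool();print(s['t'],p,s['wrist_force'],s['torque'],s['gripper_width'])
for a in[(2,0,0),(2,4,0)]:print(a,rel(*bay(*a,h=.057,fz=.1)))
shot('top','u1');shot('scene','u1s')
b=cv2.imread('pics/u1s_raw.png')[150:260,215:345];b=cv2.resize(b,(480,406),interpolation=2)
a=cv2.imread('pics/u1_raw.png')[100:220,155:305];a=cv2.resize(cv2.convertScaleAbs(a,alpha=1.8),(320,256));a=np.pad(a,((0,150),(0,0),(0,0)))
cv2.imwrite('pics/u1.png',np.hstack([b,a]))
E
```

```text
18.2 [0.60725223 0.03552071 0.15691802] [-0.05925327  0.44457572 -0.46338795] [ 0.04595178  0.09722936 -0.02775492] 0.08530916102228393
(2, 0, 0) (array([ 0.03, -0.09, -0.08]), array([-0.1, -0. ,  0.1]))
(2, 4, 0) (array([ 0.03, -0.09, -4.08]), array([0.1, 3.9, 0.1]))
```

View pics/u1.png

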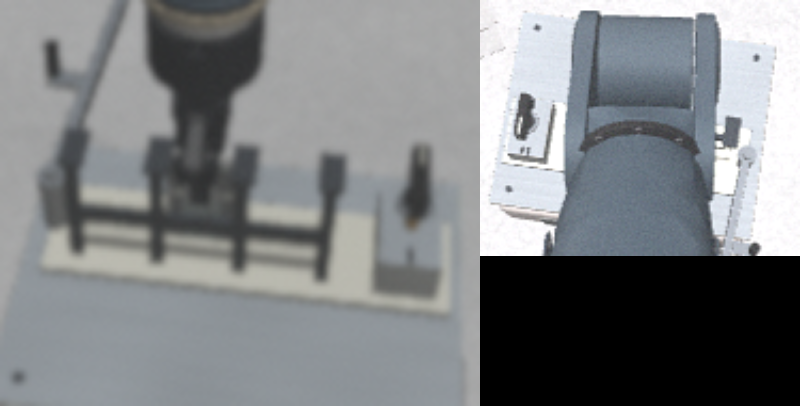

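Request:
step_arm([
  [0, 0, -2, 0.5, 2, 0, 4],
  [0, 0, -4, 0.8, 3.9, 0, 4],
  [0, 0, -4, 0.8, 3.9, 0, 4],
  [0, 0, -4, 0.8, 3.9, 0, 4],
])

```text
t: 18.7
eef_pos: [0.6106, 0.0352, 0.1567]
tool_rot: [-0.447, -0.516, -0.485, 0.547]
wrist_force: [-3.2, 0.1, 2.2]
gripper_width: 0.084
```

Request:
step_arm([
  [0, 0, 0, 0, 0, 0, 12],
  [0, 0, 0, 0, 0, 0, 16],
  [0, 0, 0, 0, 0, 0, 22],
  [0, 0, 0, 0, 0, 0, 22],
  [0, 0, 0, -10, 0, 0, 22],
  [0, 0, 0, -30, 0, 0, 22],
  [0, 0, 0, -60, 0, 0, 22],
  [0, 0, 0, -100, 0, 0, 22],
  [0, 0, 4, -120, 0, 0, 22],
  [0, 0, 4, -120, 0, 0, 30],
])

```text
t: 19.7
eef_pos: [0.6204, 0.0338, 0.2806]
tool_rot: [0.468, 0.534, 0.465, -0.529]
wrist_force: [-0.0, 0.3, 0.3]
gripper_width: 0.349
```

```bash
python3 - <<'E'
from h import *
p,Rm,s=tool();print(s['t'],p,s['wrist_force'])
cass();print(rel([.528,-.3027,.27],down(-15)))
E
```

```text
19.7 [0.62041161 0.03380839 0.28061334] [-0.00969923  0.33343305  0.33443405]
78 [67 24 20  9 78] ((0.5278923511505127, -0.3035270869731903), (0.04990839958190918, 0.01004236750304699), 73.28558349609375) [91. 91. 91.]
62 [23 82 20  6 62] ((0.38087472319602966, -0.1866893172264099), (0.04895009472966194, 0.008152774535119534), 80.4089126586914) [ 58.  77. 129.]
(array([ 7.53, -0.13, -0.19]), array([  7.3, -47.1, 345.6]))
```

Request:
step_arm([
  [0, 0, 0, 7, -6, 40, 40],
  [2, 0, 0, 7, -12, 85, 40],
  [4, 0, 0, 7, -18, 130, 40],
  [6, 0, 0, 7, -24, 175, 40],
  [7.5, 0, 0, 7, -30, 220, 40],
  [7.5, 0, 0, 7, -36, 265, 40],
  [7.5, 0, 0, 7, -42, 305, 40],
  [7.5, 0, 0, 7, -47, 335, 40],
  [7.5, 0, 0, 7, -47, 346, 40],
  [7.5, 0, 0, 7, -47, 346, 40],
  [7.5, 0, 0, 52, -47, 346, 40],
  [7.5, 0, 0, 97, -47, 346, 40],
  [7.5, 0, 0, 140, -47, 346, 40],
])

```text
t: 21.05
eef_pos: [0.5282, -0.3011, 0.1337]
tool_rot: [0.43, 0.561, 0.432, -0.56]
wrist_force: [1.2, -1.2, -0.3]
gripper_width: 0.469
```

```bash
python3 - <<'E'
from h import *
p,Rm,s=tool();print(s['t'],p,s['wrist_force'])
print(rel([.5285,-.303,.0645],down(-15)))
p2,d=cams.snapshot('scene');C=cloud('scene',d);P=C.reshape(-1,3)
k=(abs(P[:,0]-.53)<.03)&(abs(P[:,1]+.303)<.035)&(P[:,2]>.045)&(P[:,2]<.108)
print(k.sum(),cv2.minAreaRect(P[k][:,:2].astype(np.float32)),P[k].max(0))
E
```

```text
21.05 [ 0.52819944 -0.3010913   0.13369683] [ 1.19228315 -1.16065444 -0.32461264]
(array([ 0.1 , -0.14,  0.02]), array([69.2,  0.8,  1.9]))
213 ((0.5316128730773926, -0.30384981632232666), (0.051761846989393234, 0.01175311766564846), 77.060302734375) [ 0.54178884 -0.27893387  0.10147191]
```

Request:
step_arm([
  [0, 0, 0, 30, 1.5, 2, 40],
  [0, 0, 0, 55, 1.5, 2, 40],
  [0, 0, 0, 66, 1.5, 2, 40],
  [0, 0, 0, 69, 1.5, 2, 40],
  [0, 0, 0, 69, 1.5, 2, 40],
  [0, 0, 0, 69, 1.5, 2, 4],
  [0, 0, 0, 69, 1.5, 2, 4],
  [0, 0, 0, 69, 1.5, 2, 4],
  [0, 0, 0, 69, 1.5, 2, 4],
  [0, 0, 0, 69, 1.5, 2, 4],
  [0, 0, 0, 69, 1.5, 2, 4],
], squeeze=40)

```text
t: 22.2
eef_pos: [0.5294, -0.3054, 0.0677]
tool_rot: [0.431, 0.562, 0.43, -0.56]
wrist_force: [-0.4, 0.8, 6.0]
gripper_width: 0.087
```

Request:
step_arm([
  [0, 0, 0, -10, 0, 0, 4],
  [0, 0, 0, -30, 0, 0, 4],
  [0, 0, 0, -60, 0, 0, 4],
  [0, 0, 0, -100, 0, 0, 4],
  [0, 0, 0, -140, 0, 0, 4],
  [0, 0, 0, -180, 0, 0, 4],
  [0, 0, 0, -210, 0, 0, 4],
  [0, 0, 0, -210, 0, 0, 4],
  [0, 0, 0, -210, 0, 0, 4],
])

```text
t: 23.1
eef_pos: [0.5286, -0.3055, 0.2771]
tool_rot: [0.431, 0.562, 0.431, -0.56]
wrist_force: [-0.1, 0.4, -1.8]
gripper_width: 0.086
```

```bash
python3 - <<'E'
from h import *
p,Rm,s=tool();print(s['t'],p,s['wrist_force'],s['gripper_width'])
for a in[(1,-18,.12),(3,-18,.12)]:print(a,rel(*bay(*a)))
# check cassette 1 in bay2
p2,d=cams.snapshot('top');C=cloud('top',d);P=C.reshape(-1,3)
c,q=np.cos(YAW),np.sin(YAW);L=(P[:,:2]-ORG)@np.array([[c,-q],[q,c]])
k=(abs(L[:,1])<.019)&(abs(L[:,0])<.015)&(P[:,2]>.17)
print(k.sum(),cv2.minAreaRect(L[k].astype(np.float32)) if k.sum()>4 else '',np.median(P[k,2]))
M=Rm.as_matrix();P=cloud('scene',cams.snapshot('scene')[1]).reshape(-1,3)
q=(P-p)@M;k=(abs(q[:,1])<.012)&(abs(q[:,2])<.035)&(q[:,0]>.004)&(q[:,0]<.08)
print(k.sum(),np.percentile(q[k],[1,50,99],axis=0).round(4))
E
```

```text
23.1 [ 0.52864463 -0.30546993  0.2771291 ] [-0.10932783  0.43403632 -1.78953685] 0.0859640730506476
(1, -18, 0.12) (array([-7.43,  1.09, 17.9 ]), array([   8.4,  -58.5, -283. ]))
(3, -18, 0.12) (array([-7.43,  1.09, 17.9 ]), array([   8.6,  -74.1, -402. ]))
74 ((-0.00604493822902441, 0.000373179093003273), (0.03685371205210686, 0.009397495537996292), 89.61211395263672) 0.1885806308454023
274 [[ 0.005  -0.0006 -0.0268]
 [ 0.0323  0.0053 -0.0044]
 [ 0.0601  0.0073  0.0234]]
```

Request:
step_arm([
  [0, 0, 0, 0, -8, -38, 4],
  [-1, 0, 3, 0, -16, -78, 4],
  [-2, 0.3, 6, 2, -25, -120, 4],
  [-3, 0.5, 9, 2, -35, -160, 4],
  [-4.5, 0.7, 12, 3, -43, -200, 4],
  [-6, 0.9, 15, 4, -50, -240, 4],
  [-7, 1.1, 17, 4, -56, -270, 4],
  [-7.4, 1.1, 17.9, 4, -58, -281, 4],
  [-7.4, 1.1, 17.9, 4, -58, -281, 4],
  [-7.4, 1.1, 17.9, 4, -58, -281, 4],
])

```text
t: 24.2
eef_pos: [0.5454, -0.0199, 0.2727]
tool_rot: [0.543, 0.598, 0.378, -0.453]
wrist_force: [1.0, 0.1, -1.7]
gripper_width: 0.086
```

```bash
python3 - <<'E'
from h import *
p,Rm,s=tool();print(s['t'],p,s['wrist_force'],s['gripper_width'])
P=cloud('scene',cams.snapshot('scene')[1]).reshape(-1,3);M=Rm.as_matrix()
q=(P-p)@M;k=(abs(q[:,1])<.012)&(abs(q[:,2])<.035)&(q[:,0]>.015)&(q[:,0]<.08)
print(k.sum(),np.percentile(q[k],[1,50,99],axis=0).round(4),cv2.minAreaRect(q[k][:,[0,2]].astype(np.float32)))
for a in[(1,-18,.12),(1,-18,.02),(1,-18,0)]:print(a,rel(*bay(*a,h=.06,dy=-.0015)))
E
```

```text
24.2 [ 0.54536835 -0.01985944  0.27268851] [ 1.03621688  0.06120866 -1.72269853] 0.08573853240418866
314 [[ 0.0155  0.0017 -0.0253]
 [ 0.0375  0.0053 -0.0019]
 [ 0.0596  0.0091  0.0243]] ((0.037704214453697205, -0.00037970393896102905), (0.05000731348991394, 0.0462740994989872), 88.85147094726562)
(1, -18, 0.12) (array([-0.09,  0.01,  0.11]), array([-0.1, -1.7, -1.7]))
(1, -18, 0.02) (array([-0.09,  0.01,  0.11]), array([99.9, -1.6, -1.7]))
(1, -18, 0) (array([-0.09,  0.01,  0.11]), array([119.9,  -1.5,  -1.7]))
```

Request:
step_arm([
  [0, 0, 0, 10, -1.6, -2.7, 4],
  [0, 0, 0, 35, -1.6, -2.7, 4],
  [0, 0, 0, 60, -1.6, -2.7, 4],
  [0, 0, 0, 80, -1.6, -2.7, 4],
  [0, 0, 0, 92, -1.6, -2.7, 4],
  [0, 0, 0, 100, -1.6, -2.7, 4],
  [0, 0, 0, 105, -1.6, -2.7, 4],
  [0, 0, 0, 110, -1.6, -2.7, 4],
  [0, 0, 0, 113, -1.6, -2.7, 4],
  [0, 0, 0, 115, -1.6, -2.7, 4],
  [0, 0, 0, 115, -1.6, -2.7, 4],
  [0, 0, 0, 115, -1.6, -2.7, 4],
])

```text
t: 25.45
eef_pos: [0.5795, -0.0208, 0.1635]
tool_rot: [0.543, 0.598, 0.377, -0.452]
wrist_force: [-0.1, -0.1, -1.1]
gripper_width: 0.088
```

```bash
python3 - <<'E'
from h import *
p,Rm,s=tool();print(s['t'],p,s['wrist_force'],s['gripper_width'])
for a in[(1,-18,0)]:print(a,rel(*bay(*a,h=.06,dy=-.0004)))
E
```

```text
25.45 [ 0.5794508  -0.02077086  0.1634911 ] [-0.10795319 -0.06214266 -1.08356483] 0.08820713550996861
(1, -18, 0) (array([-0.03, -0.03,  0.02]), array([ 5.5, -0.1,  1.1]))
```

Request:
step_arm([
  [0, 0, 0, 2, 0, 1, 4],
  [0, 0, 0, 4, 0, 1, 4],
  [0, 0, 0, 5, 0, 1, 4],
  [0, 0, 0, 6, 0, 1, 4],
  [0, 0, 0, 6, 0, 1, 4],
])

```text
t: 25.95
eef_pos: [0.5814, -0.0221, 0.1579]
tool_rot: [0.543, 0.598, 0.377, -0.452]
wrist_force: [-0.8, 0.2, 3.2]
gripper_width: 0.087
```

Request:
step_arm([
  [0, 0, -3, -0.5, 3.1, 0, 4],
  [0, 0, -6, -0.3, 6.3, 0, 4],
  [0, 0, -9, 0, 9.4, 0, 4],
  [0, 0, -12, 0.7, 12.5, 0, 4],
  [0, 0, -15, 1.4, 15.5, 0, 4],
  [0, 0, -18, 2.4, 18.5, 0, 4],
  [0, 0, -20, 3, 20.5, 0, 4],
  [0, 0, -22, 4, 22.5, 0, 4],
  [0, 0, -22, 4, 22.5, 0, 4],
  [0, 0, -22, 4, 22.5, 0, 4],
])

```text
t: 26.95
eef_pos: [0.6029, -0.0249, 0.1601]
tool_rot: [-0.447, -0.515, -0.485, 0.548]
wrist_force: [-2.3, 0.5, -1.5]
gripper_width: 0.088
```

```bash
python3 - <<'E'
from h import *
p,Rm,s=tool();print(s['t'],p,s['wrist_force'],s['torque'],s['gripper_width'])
for a in[(1,4,0)]:print(a,rel(*bay(*a,h=.06,dy=-.0004,fz=.1)))
E
```

```text
26.95 [ 0.60294547 -0.02491145  0.16012769] [-2.27067685  0.45948985 -1.54332427] [ 0.03260864  0.66643841 -0.0499216 ] 0.08846353019856087
(1, 4, 0) (array([-0.02, -0.04,  0.09]), array([0.2, 0.5, 0.1]))
```

Release, retract, and look at both.

Request:
step_arm([
  [0, 0, 0, 0.5, 0, 0, 8],
  [0, 0, 0, 0.5, 0, 0, 14],
  [0, 0, 0, 0.5, 0, 0, 22],
  [0, 0, 0, 0.5, 0, 0, 22],
  [0, 0, 0, -10, 0, 0, 22],
  [0, 0, 0, -30, 0, 0, 22],
  [0, 0, 0, -60, 0, 0, 22],
  [0, 0, 0, -100, 0, 0, 22],
  [0, 0, 4, -120, -30, 30, 22],
  [0, 0, 4, -120, -75, 60, 22],
  [0, 0, 4, -120, -120, 90, 35],
  [0, 0, 4, -120, -160, 120, 35],
])

```text
t: 28.15
eef_pos: [0.4434, -0.1207, 0.2921]
tool_rot: [0.466, 0.532, 0.466, -0.531]
wrist_force: [0.8, -0.8, 0.3]
gripper_width: 0.411
```

```bash
python3 - <<'E'
from h import *
p,Rm,s=tool();print(s['t'],p,s['wrist_force'])
c,q=np.cos(YAW),np.sin(YAW)
p2,d=shot('top','c1');P=cloud('top',d).reshape(-1,3);L=(P[:,:2]-ORG)@np.array([[c,-q],[q,c]])
for y in(-.06,0):
  for lo,hi in((.185,.197),(.165,.18),(.145,.16)):
    k=(abs(L[:,1]-y)<.019)&(L[:,0]>-.03)&(L[:,0]<.02)&(P[:,2]>lo)&(P[:,2]<hi)
    print(y,lo,k.sum(),np.percentile(L[k,0],[5,50,95]).round(4) if k.sum() else '')
  k=(abs(L[:,1]-y)<.03)&(L[:,0]>-.03)&(L[:,0]<.02)&(P[:,2]>.11)&(P[:,2]<.18);print(np.percentile(L[k,1],[2,98]))
  # front face slope
  k=(abs(L[:,1]-y)<.018)&(L[:,0]>-.02)&(L[:,0]<.002)&(P[:,2]>.125)&(P[:,2]<.18);print('lean',np.degrees(np.arctan(np.polyfit(P[k,2],L[k,0],1)[0])),k.sum())
shot('scene','c1s')
a=cv2.imread('pics/c1_raw.png')[130:195,190:300];b=cv2.imread('pics/c1s_raw.png')[165:260,215:345]
cv2.imwrite('pics/c1.png',np.vstack([cv2.resize(cv2.convertScaleAbs(a,alpha=1.8),(520,307),interpolation=2),cv2.resize(b,(400,292),interpolation=2)[:,:].copy() if 0 else cv2.copyMakeBorder(cv2.resize(b,(400,292),interpolation=2),0,0,0,120,0)]))
E
```

```text
28.15 [ 0.44338088 -0.12071814  0.2921172 ] [ 0.80263746 -0.75265185  0.27126383]
-0.06 0.185 54 [-0.0095 -0.0059 -0.0016]
-0.06 0.165 22 [-0.0101 -0.0097 -0.0087]
-0.06 0.145 21 [-0.0105 -0.0098 -0.0089]
[-0.08843847 -0.03156054]
lean 0.4566340139103816 74
0 0.185 50 [-0.0092 -0.0059 -0.0014]
0 0.165 17 [-0.0099 -0.0091 -0.0078]
0 0.145 22 [-0.0103 -0.0092 -0.0081]
[-0.02826974  0.02536199]
lean 0.30325164800282495 69
```

View pics/c1.png

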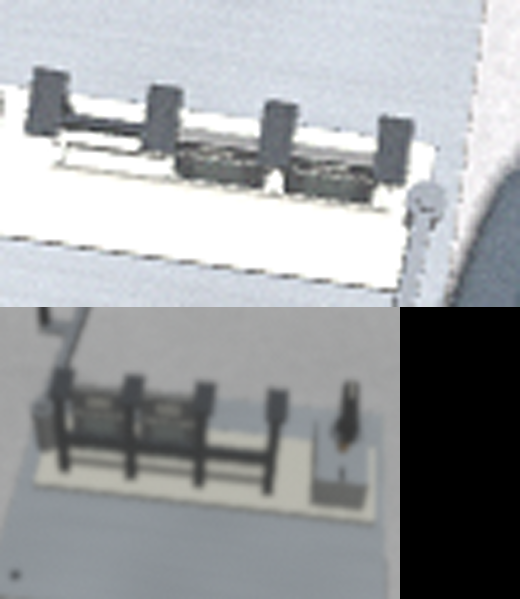

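```bash
python3 - <<'E'
from h import *
print(rel([.4699,-.0817,.28],down(-97.4)),jawyaw())
P=cloud('top',cams.snapshot('top')[1]).reshape(-1,3)
k=(abs(P[:,0]-.47)<.03)&(abs(P[:,1]+.08)<.03)&(P[:,2]>.165)&(P[:,2]<.19);print(k.sum(),P[k].mean(0) if k.sum() else '')
E
```

```text
(array([ 8.972e+01,  0.000e+00, -3.000e-02]), array([ 12.5,  22.5, -43.6])) -7.675028798763575
0
```

Request:
step_arm([
  [8, 0, 0, 3, 5, -8, 35],
  [16, 0, 0, 6, 10, -16, 35],
  [24, 0, 0, 9, 15, -24, 35],
  [32, 0, 0, 12, 20, -32, 35],
  [40, 0, 0, 12, 21, -35, 35],
  [48, 0, 0, 12, 21, -35, 35],
  [56, 0, 0, 12, 21, -35, 35],
  [64, 0, 0, 12, 21, -35, 35],
  [72, 0, 0, 12, 21, -35, 35],
  [80, 0, 0, 12, 21, -35, 35],
  [88, 0, 0, 12, 21, -35, 35],
  [90, 0, 0, 12, 21, -35, 35],
  [90, 0, 0, 12, 21, -35, 35],
])

```text
t: 29.6
eef_pos: [0.4714, -0.0879, 0.2794]
tool_rot: [0.047, -0.706, 0.046, 0.706]
wrist_force: [0.6, 0.5, 1.0]
gripper_width: 0.409
```

```bash
python3 - <<'E'
from h import *
print(rel([.4699,-.0817,.158],down(-97.4)),jawyaw())
E
```

```text
(array([-0.1 ,  0.  ,  0.04]), array([121.4,  -5.8,   2.3])) -97.50295602449337
```

Request:
step_arm([
  [0, 0, 0, 0, -5.8, 2.3, 35],
  [0, 0, 0, 40, -5.8, 2.3, 35],
  [0, 0, 0, 80, -5.8, 2.3, 35],
  [0, 0, 0, 110, -5.8, 2.3, 35],
  [0, 0, 0, 121, -5.8, 2.3, 35],
  [0, 0, 0, 121, -5.8, 2.3, 35],
  [0, 0, 0, 121, -5.8, 2.3, 4],
  [0, 0, 0, 121, -5.8, 2.3, 4],
  [0, 0, 0, 121, -5.8, 2.3, 4],
  [0, 0, 0, 121, -5.8, 2.3, 4],
  [0, 0, 0, 121, -5.8, 2.3, 4],
], squeeze=30)

```text
t: 30.7
eef_pos: [0.4699, -0.0818, 0.1597]
tool_rot: [-0.047, 0.706, -0.046, -0.705]
wrist_force: [0.8, 4.7, 2.8]
gripper_width: 0.129
```

Peg pinched. Swing closed, slower near the end.

Request:
step_arm([
  [0, 0, 0, 0, -11.5, 1.6, 4],
  [0, 0, 0, 0, -23, 2, 4],
  [0, 0, 0, 0, -34, 1.3, 4],
  [0, 0, 0, 0, -45, -0.4, 4],
  [0, 0, 0, 0, -56, -3.4, 4],
  [0, 0, 0, 0, -67, -7.4, 4],
  [0, 0, 0, 0, -77, -12.4, 4],
  [0, 0, 0, 0, -86.5, -18.6, 4],
  [0, 0, 0, 0, -95.5, -25.6, 4],
  [0, 0, 0, 0, -104, -33.4, 4],
  [0, 0, 0, 0, -111, -42, 4],
  [0, 0, 0, 0, -117.5, -51.4, 4],
  [0, 0, 0, 0, -123, -61.2, 4],
  [0, 0, 0, 0, -125.4, -66.4, 4],
  [0, 0, 0, 0, -127.6, -71.6, 4],
  [0, 0, 0, 0, -127.6, -71.6, 4],
])

```text
t: 32.3
eef_pos: [0.5577, 0.0355, 0.159]
tool_rot: [-0.047, 0.706, -0.046, -0.705]
wrist_force: [-0.4, -1.7, 6.1]
gripper_width: 0.124
```

```bash
python3 - <<'E'
from h import *
p,Rm,s=tool();print(s['t'],p,s['wrist_force'],s['gripper_width'])
print(rel([.5679,.0386,p[2]],down(-97.4)))
E
```

```text
32.3 [0.55772748 0.03546564 0.15898593] [-0.43280403 -1.72715833  6.11125789] 0.12437876382763746
(array([-0.12, -0.08,  0.06]), array([ 0. , -4.4, -9.7]))
```

Request:
step_arm([
  [0, 0, 0, 0, -2, -3, 4],
  [0, 0, 0, 0, -3, -6, 4],
  [0, 0, 0, 0, -3.5, -8.5, 4],
  [0, 0, 0, 0, -4, -11, 4],
  [0, 0, 0, 0, -4, -12, 4],
  [0, 0, 0, 0, -4, -12, 4],
  [0, 0, 0, 0, -4, -12, 4],
])

```text
t: 33.0
eef_pos: [0.5695, 0.0378, 0.159]
tool_rot: [-0.047, 0.706, -0.046, -0.705]
wrist_force: [-1.1, -1.3, 5.8]
gripper_width: 0.124
```

```bash
python3 - <<'E'
from h import *
p,Rm,s=tool();print(s['t'],p,s['wrist_force'],s['gripper_width'])
E
```

```text
33.0 [0.56953814 0.03778804 0.15895099] [-1.14569006 -1.30771963  5.83394758] 0.12384741691198682
```

Request:
step_arm([
  [0, 0, 0, 0, 0, -1, 4],
  [0, 0, 0, 0, 0, -2, 4],
  [0, 0, 0, 0, 0, -3, 4],
  [0, 0, 0, 0, 0, -3, 4],
])

```text
t: 33.4
eef_pos: [0.5713, 0.0379, 0.1589]
tool_rot: [0.047, -0.705, 0.046, 0.706]
wrist_force: [-7.7, 2.1, 10.3]
gripper_width: 0.126
```

Request:
step_arm([
  [0, 0, 0, 0, 0, 1, 4],
  [0, 0, 0, 0, 0, 1, 35],
  [0, 0, 0, 0, 0, 1, 35],
  [0, 0, 0, 0, 0, 1, 35],
  [0, 0, 0, -45, 0, 1, 35],
  [0, 0, 0, -90, 0, 1, 35],
  [0, 0, 0, -111, 0, 1, 35],
  [0, 0, 0, -111, 0, 45, 40],
  [0, 0, 0, -111, 0, 90, 40],
  [0, 0, 0, -111, 0, 135, 40],
  [0, 0, 0, -111, 0, 170, 40],
  [0, 0, 0, -111, 0, 170, 40],
])

```text
t: 34.6
eef_pos: [0.4003, 0.0596, 0.2693]
tool_rot: [0.046, -0.705, 0.046, 0.706]
wrist_force: [0.6, -0.5, 0.4]
gripper_width: 0.464
```

```bash
python3 - <<'E'
from h import *
p,Rm,s=tool();print(s['t'],p,s['wrist_force'])
c,q=np.cos(YAW),np.sin(YAW)
p2,d=shot('top','d1');P=cloud('top',d).reshape(-1,3);L=(P[:,:2]-CTR)@np.array([[c,-q],[q,c]])
f=lambda nm,m:print(nm,m.sum(),L[m].min(0).round(4),L[m].max(0).round(4),L[m].mean(0).round(4)) if m.sum() else print(nm,0)
f('peg',(L[:,0]<-.057)&(L[:,0]>-.08)&(abs(L[:,1]+.03)<.03)&(P[:,2]>.145)&(P[:,2]<.2))
f('bar',(abs(L[:,1]+.05)<.08)&(P[:,2]>.145)&(P[:,2]<.157)&(L[:,0]<-.025)&(L[:,0]>-.06))
k=(abs(L[:,1]-.12)<.03)&(abs(L[:,0]+.03)<.04)&(P[:,2]>.178)&(P[:,2]<.21);print(k.sum(),cv2.minAreaRect(L[k].astype(np.float32)),np.percentile(P[k,2],90))
print('knobtarget',rel([.6157,.1853,.1795],down(-97.25)))
for y in(-.089,-.029):
    k=(abs(L[:,1]-y)<.019)&(abs(L[:,0]+.022)<.02)&(P[:,2]>.185)&(P[:,2]<.196);print('cas',k.sum(),np.percentile(L[k,0]+.0195,[5,50,95]).round(4))
a=cv2.imread('pics/d1_raw.png')[120:200,160:295];cv2.imwrite('pics/d1.png',cv2.resize(cv2.convertScaleAbs(a,alpha=1.6),None,fx=5,fy=5,interpolation=2))
E
```

```text
34.6 [0.40033036 0.05955075 0.2693012 ] [ 0.58169617 -0.54425372  0.41814791]
peg 34 [-0.0688 -0.0382] [-0.0573 -0.0229] [-0.0641 -0.0306]
bar 320 [-0.0598 -0.129 ] [-0.0266  0.0299] [-0.0343 -0.0491]
128 ((-0.032931823283433914, 0.12063923478126526), (0.01239355280995369, 0.05019725114107132), 89.18370819091797) 0.19910764089665287
knobtarget (array([-0.25, -0.01,  0.05]), array([  90.3, -152.6, -195. ]))
cas 54 [-0.008  -0.0047 -0.0003]
cas 52 [-0.008  -0.0043 -0.0001]
```

View pics/d1.png

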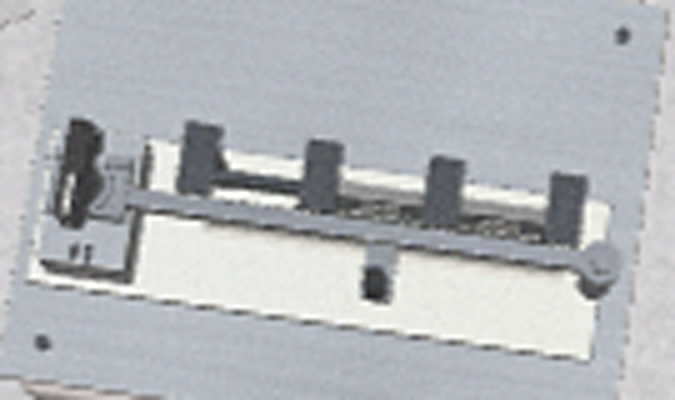

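Request:
step_arm([
  [0, 0, 0, 0, -30, -35, 40],
  [0, 0, 0, 0, -60, -72, 40],
  [0, 0, 0, 0, -90, -110, 40],
  [0, 0, 0, 0, -120, -150, 40],
  [0, 0, 0, 0, -145, -185, 40],
  [0, 0, 0, 0, -152.6, -197.6, 40],
  [0, 0, 0, 0, -152.6, -197.6, 40],
  [0, 0, 0, 45, -152.6, -197.6, 40],
  [0, 0, 0, 75, -152.6, -197.6, 40],
  [0, 0, 0, 88, -152.6, -197.6, 40],
  [0, 0, 0, 90, -152.6, -197.6, 40],
  [0, 0, 0, 90, -152.6, -197.6, 40],
])

```text
t: 35.85
eef_pos: [0.6198, 0.1845, 0.1804]
tool_rot: [-0.047, 0.706, -0.046, -0.705]
wrist_force: [0.2, 0.2, -0.1]
gripper_width: 0.468
```

```bash
python3 - <<'E'
from h import *
p,Rm,s=tool();print(s['t'],p,jawyaw(),s['wrist_force'],s['gripper_width'])
print(rel([.6183,.185,.179],down(-97.5)))
E
```

```text
35.85 [0.61984051 0.18451322 0.18040218] -97.53521336282498 [ 0.22069823  0.18758877 -0.1103745 ] 0.46751853850300085
(array([-0.04, -0.04,  0.07]), array([ 1.4, -0.3,  1.6]))
```

Request:
step_arm([
  [0, 0, 0, 1.4, -0.3, 1.6, 40],
  [0, 0, 0, 1.4, -0.3, 1.6, 5],
  [0, 0, 0, 1.4, -0.3, 1.6, 5],
  [0, 0, 0, 1.4, -0.3, 1.6, 5],
  [0, 0, 0, 1.4, -0.3, 1.6, 5],
  [0, 0, 0, 1.4, -0.3, 1.6, 5],
  [-6, 0, 0, 1.6, -0.3, 1.6, 5],
  [-12, 0, 0, 1.8, -0.3, 1.6, 5],
  [-18, 0, 0, 2, -0.3, 1.6, 5],
  [-24, 0, 0, 2.2, -0.3, 1.6, 5],
  [-30, 0, 0, 2.4, -0.3, 1.6, 5],
  [-36, 0, 0, 2.6, -0.3, 1.6, 5],
  [-42, 0, 0, 2.8, -0.3, 1.6, 5],
  [-48, 0, 0, 3, -0.3, 1.6, 5],
  [-54, 0, 0, 3.2, -0.3, 1.6, 5],
  [-60, 0, 0, 3.4, -0.3, 1.6, 5],
  [-60, 0, 0, 3.4, -0.3, 1.6, 5],
], squeeze=40)

```text
t: 37.55
eef_pos: [0.618, 0.185, 0.1767]
tool_rot: [0.314, 0.634, 0.314, -0.633]
wrist_force: [-2.0, -1.6, 6.5]
gripper_width: 0.13
```

```bash
python3 - <<'E'
from h import *
p,Rm,s=tool();print(s['t'],p,jawyaw(),s['wrist_force'],s['torque'],s['gripper_width'])
print(rel([.6183,.185,p[2]],Rm))
E
```

```text
37.55 [0.61800658 0.18502394 0.17668265] -37.318420202693844 [-1.95376326 -1.64857651  6.50729298] [-0.30060996  0.35375789  0.081898  ] 0.13022845499574653
(array([0., 0., 0.]), array([ 0. ,  0.2, -0.2]))
```

Request:
step_arm([
  [-7, 0, 0, 0.2, 0, 0, 5],
  [-14, 0, 0, 0.5, 0, 0, 5],
  [-21, 0, 0, 0.7, 0, 0, 5],
  [-28, 0, 0, 0.9, 0, 0, 5],
  [-35, 0, 0, 1.2, 0, 0, 5],
  [-42, 0, 0, 1.4, 0, 0, 5],
  [-49, 0, 0, 1.6, 0, 0, 5],
  [-56, 0, 0, 1.9, 0, 0, 5],
  [-63, 0, 0, 2.1, 0, 0, 5],
  [-70, 0, 0, 2.3, 0, 0, 5],
  [-77, 0, 0, 2.6, 0, 0, 5],
  [-84, 0, 0, 2.8, 0, 0, 5],
  [-91, 0, 0, 3, 0, 0, 5],
  [-98, 0, 0, 3.3, 0, 0, 5],
  [-105, 0, 0, 3.5, 0, 0, 5],
  [-110, 0, 0, 3.7, 0, 0, 5],
  [-110, 0, 0, 3.7, 0, 0, 5],
])

```text
t: 39.25
eef_pos: [0.618, 0.1849, 0.173]
tool_rot: [0.699, 0.107, 0.699, -0.106]
wrist_force: [-2.2, -3.0, 7.0]
gripper_width: 0.13
```

```bash
python3 - <<'E'
from h import *
p,Rm,s=tool();print(s['t'],p,jawyaw(),s['wrist_force'],s['torque'],s['gripper_width'],s['joint_efforts'][-1])
E
```

```text
39.25 [0.61803099 0.18494808 0.17298089] 72.65116620661439 [-2.23061949 -2.97159887  6.95194457] [-0.35275125  0.37786915  0.04333572] 0.12998818421731265 -1.064610332250595
```

Request:
step_arm([
  [-3, 0, 0, 0.1, 0, 0, 5],
  [-6, 0, 0, 0.2, 0, 0, 5],
  [-9, 0, 0, 0.3, 0, 0, 5],
  [-9, 0, 0, 0.3, 0, 0, 5],
])

```text
t: 39.65
eef_pos: [0.618, 0.185, 0.1727]
tool_rot: [0.705, 0.052, 0.705, -0.052]
wrist_force: [-2.0, -2.6, 6.6]
gripper_width: 0.132
```

```bash
python3 - <<'E'
from h import *
p,Rm,s=tool();print(s['t'],p,jawyaw(),s['wrist_force'],s['torque'],s['gripper_width'],s['joint_efforts'][-1])
E
```

```text
39.65 [0.61804945 0.18497511 0.17270226] 81.57779175360405 [-2.04114419 -2.56272997  6.59677112] [-0.40481196  0.35520282  0.09698853] 0.13208868803240031 -0.5856101028621197
```

Request:
step_arm([
  [-1.5, 0, 0, 0, 0, 0, 5],
  [-3, 0, 0, 0.1, 0, 0, 5],
  [-3, 0, 0, 0.1, 0, 0, 5],
])

```text
t: 39.95
eef_pos: [0.6181, 0.185, 0.1726]
tool_rot: [0.706, 0.035, 0.706, -0.034]
wrist_force: [-2.5, -1.8, 7.1]
gripper_width: 0.128
```

```bash
python3 - <<'E'
from h import *
p,Rm,s=tool();print(s['t'],p,jawyaw(),s['wrist_force'],s['torque'],s['gripper_width'],s['joint_efforts'][-1])
E
```

```text
39.95 [0.61807053 0.18499817 0.17263395] 84.4630936680258 [-2.53546078 -1.76643086  7.13148708] [-0.37919804  0.39962449 -0.61955396] 0.128393878460865 -0.9396088868379593
```

Request:
step_arm([
  [1, 0, 0, 0, 0, 0, 5],
  [1, 0, 0, 0, 0, 0, 40],
  [1, 0, 0, 0, 0, 0, 40],
  [1, 0, 0, 0, 0, 0, 40],
  [1, 0, 0, -40, 0, 0, 40],
  [1, 0, 0, -80, 0, 0, 40],
  [1, 0, 0, -115, 0, 0, 40],
  [1, 0, 0, -115, 0, 45, 40],
  [1, 0, 0, -115, 0, 45, 40],
])

```text
t: 40.85
eef_pos: [0.6656, 0.18, 0.2864]
tool_rot: [0.706, 0.041, 0.706, -0.04]
wrist_force: [0.0, 0.5, -0.4]
gripper_width: 0.466
```

```bash
python3 - <<'E'
from h import *
p,Rm,s=tool();print(s['t'],p)
print(rel([.38,.12,.29],Rm))
E
```

```text
40.85 [0.66555285 0.17999336 0.28643311]
(array([0., 0., 0.]), array([  -3.9,  -92.2, -276.8]))
```

Request:
step_arm([
  [0, 0, 0, -4, -14, -45, 40],
  [0, 0, 0, -4, -28, -90, 40],
  [0, 0, 0, -4, -44, -135, 40],
  [0, 0, 0, -4, -60, -180, 40],
  [0, 0, 0, -4, -75, -225, 40],
  [0, 0, 0, -4, -92, -275, 40],
  [0, 0, 0, -4, -92, -275, 40],
])

```text
t: 41.55
eef_pos: [0.3741, 0.1198, 0.2902]
tool_rot: [0.705, 0.04, 0.707, -0.04]
wrist_force: [0.6, 0.3, -0.1]
gripper_width: 0.465
```

```bash
python3 - <<'E'
from h import *
c,q=np.cos(YAW),np.sin(YAW)
p2,d=shot('top','e1');P=cloud('top',d).reshape(-1,3);L=(P[:,:2]-CTR)@np.array([[c,-q],[q,c]])
k=(L[:,0]<-.057)&(L[:,0]>-.08)&(abs(L[:,1]+.03)<.03)&(P[:,2]>.145)&(P[:,2]<.2);print('peg',L[k].mean(0))
k=(abs(L[:,1]-.12)<.03)&(abs(L[:,0]+.03)<.04)&(P[:,2]>.17)&(P[:,2]<.21);print(k.sum(),cv2.minAreaRect(L[k].astype(np.float32)),np.percentile(P[k,2],90))
for y in(-.089,-.029):
    k=(abs(L[:,1]-y)<.019)&(abs(L[:,0]+.022)<.02)&(P[:,2]>.185)&(P[:,2]<.196);print('cas',k.sum(),np.percentile(L[k,0]+.0195,[5,50,95]).round(4))
shot('scene','e1s')
a=cv2.imread('pics/e1_raw.png')[120:200,160:295];b=cv2.imread('pics/e1s_raw.png')[140:260,130:350]
cv2.imwrite('pics/e1.png',np.vstack([cv2.resize(cv2.convertScaleAbs(a,alpha=1.6),(500,296),interpolation=2),cv2.resize(b,(500,273),interpolation=2)]))
E
```

```text
peg [-0.06431735 -0.0307322 ]
130 ((-0.0325850248336792, 0.12087786942720413), (0.012380674481391907, 0.05004871264100075), 89.67070770263672) 0.19253408201106853
cas 53 [-0.0081 -0.0041 -0.0006]
cas 52 [-0.008  -0.0039 -0.0002]
```

View pics/e1.png

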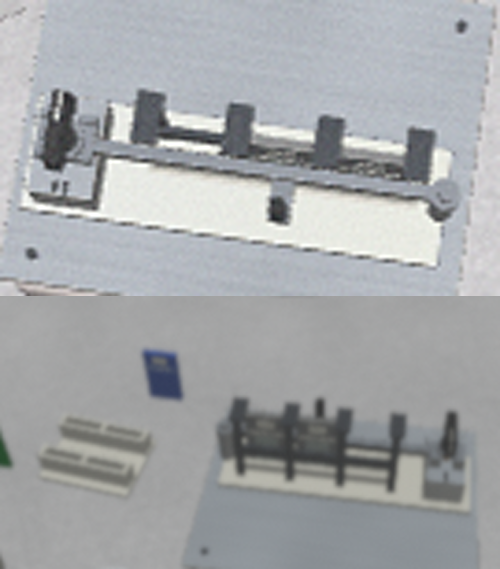

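```bash
python3 -c "
from rig import r
print(r.finish_job())"
```

```text
the job is handed in; nothing more can be done
None
```

The job is done and handed in after about 42 s of robot time. Two grey cassettes were present today, both in the rack's far row; I left the blue and green look-alikes where they were.

**What I did:**
- I turned the knob clockwise to the double line and swung the bar right out to about 1.5 rad.
- I put one cassette in bay 2 and one in bay 1. Each went in foot first at 18° towards the robot, was straightened under the caps and then released.
- I swung the bar shut against its stop and screwed the knob back down until it met its stop.

**What the last checks showed:**
- **Cassettes:** both stand about upright under the caps. The rack is empty.
- **Bar:** the peg is within 0.5 mm of where it was at the start.
- **Knob:** the wing lines up with the single line to within about 0.5°, and the white line is at the far end.
- **Tubes, bottle and dish:** I did not reach for any of them. The final pictures were cropped and did not show them all.

**What disagreed:**
- At the start the knob stood about 8° short of fully locked. I therefore screwed it down to its stop, not back to where it had been.
- Before the bar was shut, both cassettes stood about 1 mm further forward than I expected. They measured about 1 to 2 mm further back once it was shut.

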